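Couple a cassette reader's extension and load the test cassettes

ROBOT

A 6-joint arm with a two-finger parallel gripper is mounted at the origin on a cart in front of the work surface, level with it; the furniture and walls round the work are solid. World frame = base frame: x ahead of the robot, y to its left, z up, the work surface at z = 0. Lengths are in mm, angles in rad, forces in N, time in s.
With the tool pointing down it reaches from about 400 to 925 mm from the base axis. Payload 12.5 kg.
Tool frame: the origin (TCP) lies midway between the tips of the shut fingers; the grasp point (between the pads) lies 19 mm behind it; z points along the fingers, y is the line along which they close (so a half turn about z gives the same grasp; the last joint's range is limited). The gripper opens to 95 mm and grips with 3 to 60 N. Pads are 20 mm wide; open, the fingers measure 119 mm over their backs; the gripper's body (75 mm by 180 mm) begins 59 mm behind the grasp point.
Start: joints at [1.112, 0.491, 1.559, -0, 1.092, -0.106], TCP at [215.939, 586.532, 189.861] pointing down, gripper open.
Joint ranges: [-3.1, 3.1], [-0.84, 2.19], [0.05, 2.79], [-1.13, 4.28], [0.06, 2.93], [-2.69, 2.69]. Speed limits (rad/s): [2.22, 2.22, 2.79, 3.14, 3.14, 3.14].

INTERFACE

Orientations are given as [roll, pitch, yaw] about the fixed x, y, z axes, in that order (R = Rz(yaw) Ry(pitch) Rx(roll)).
In Python, from bench import ctrl gives the robot as it stands.
- The arm moves only by the shell command python3 -m jog 'ROWS' [OPENING] [FORCE]. ROWS is JSON, a list of rows, each an object with "linear": the shift along the world's x, y, z in m, a list of three; "dr": the turn, a rotation vector about the world's x, y, z in degrees, a list of three. In form: [{"linear": [x, y, z], "dr": [ax, ay, az]}, ...]. A call has 1 to 12 rows; each row shifts and turns the commanded pose from where the row before left it; what a row does not reach is not made up. A row lasts 1/8 s, in which the tool goes at most 62.5 mm and 10.7 degrees, less where a joint would pass 70% of its speed; a pose out of reach is approached as far as the arm can. A call with a gripper value outside its range is refused whole. OPENING is the opening, from 0 (shut) to 1 (fully open), set as the call begins (- or left out, the last holds). The fingers move at their own pace and stop on an object; FORCE is the grip in N (left out, the last holds). Time passes only in rows, so rows that do not move let the fingers close. It gives the time, the measured TCP pose, the force, the opening and the grip force at its end, in the units of the state.
- ctrl.state(): the state, without advancing time (a new reading comes with each control period).
- ctrl.capture(name): name is "side" or "top" or "wrist"; returns a dict with "pixels" (384x512x3 uint8, red, green, blue), "fovy" (degrees; the focal length in pixels is half the picture's height over the tangent of half this angle, whatever the lens; pixels are square), "cx", "cy" (the principal point, pixels), "view" (4x4, takes a point from world to camera coordinates). Camera axes: x right, y up, looking along -z (the intrinsics and any distortion apply to the point x, -y, -z); pixel columns grow to the right and rows downward; lengths in mm; the calibration is good to about 2 mm. A picture is of the moment at which its call begins. There is no depth.
- ctrl.sign_off(): hands the job in; it is judged then, once.
The state is a dict: "clock": time; "joint_positions": joint angles; "qvel": joint speeds; "joint_efforts": joint torques, N m; "ee_pos": TCP position; "ee_rot": TCP orientation; "wrist_force": force on the tool from outside, world axes, zero at the start; "torque": the same for the moment, N m; "finger_gap": finger opening in mm; "gripper_force": force on a finger pad.
Only numpy, scipy, OpenCV 4.12 (cv2) and the standard library are available. Lean on these libraries where they do the work, as an engineer would, in place of code of your own. Each camera call takes 0.05 s, during which the arm holds its last target. There are 200 camera calls.

TASK

Set up the cassette reader for a run: first push the loose extension unit up against the right side of the base unit and back against the rail so that no gap is left, and swing the catch on the base round its pin. Then slide every test cassette on the bench, contact end first and window up, fully home into a slot of its own (any slot of either unit), and finally press the green start button once all are in. Leave the beaker, vial and bottle alone, and leave the units coupled and the cassettes in.

Things in the scene. Friction and masses are not known exactly. Their poses are not given: they have to be found in the camera images.
- reader_base: base unit of a cassette reader, fixed: white housing on a grey plinth, 150 wide (y) x 95 deep (x) x 46 high; two black-rimmed slots in the front face, dark screen, green button and steel catch on top. Origin: centre of its underside; +x to its rear (its slots open to its -x side, towards the robot), +y to its left
- rail_face (a point): front face of the fixed aluminium docking rail (12 thick, 20 high), at its middle beside the base, on the bench (x = 47.5, y = -157 in the base's frame). That face lies in the plane of the base's rear face; the rail runs along the base's y from +75 to -240, so past the base's right side
- extension: loose extension unit, 0.64 to 1 kg, on rubber feet: same housing, size and axes as the base unit, origin centre of underside, slots open to its -x. Coupled flush it lies at x = 0, y = -150 in the base's frame with the same yaw: its left side touches the base's right side, its rear the rail. May be slid, or gripped by its handle and lifted
- handle (a point): centre of the top face of the extension's black handle bar, over its origin: 66 long (unit's x), 14 thick (y), top at z = 74, bar's underside at 61; the housing's top is at 46. The catch's upright steel pin, 8 in diameter, z = 46 to 62, stands on the housing at x = 20, y = 55 in the unit's frame
- catch (a joint): angle of the hooked steel catch on the base's top, rad: 0 = open, arm pointing to the front; turns counter-clockwise seen from above to about 1.57 (at least 1.5), where the arm points to the base's -y over the coupled extension, its hook lies round the pin's far side and the arm meets the pin. Stays where left (0.04 N m of friction). 2.5 mm of play at the pin
- catch_hinge (a point): vertical pivot axis of the catch, at x = 20, y = -50, z = 46 (mm) in the base's frame. For catch angle a the knob's axis stands at base x = 20 - 52 cos(a) - 7.8 sin(a), y = -50 - 52 sin(a) + 7.8 cos(a)
- catch_knob (a point): centre of the top (z = 80) of the catch's black knob, an upright round post 12 in diameter and 23 tall on the catch arm, whose top is at z = 57; push or pinch it
- start (a joint): travel of the green start button, m: 0 = up, 0.005 = fully down; springs back, about 5 N fully down
- start_top (a point): centre of the top of the green start button, 20 in diameter, on the base's top
- slot_1 (a point): left slot of the base unit: point on its floor, centred, at its back stop; axes as the unit's. Every slot is 47 wide, 13 high, floor 14 above the bench, 65 deep from the front face (36 left or right of its unit's middle), with a 5 mm 45-degree lead-in round the mouth; a cassette runs in along +x and one slot takes one cassette.
- slot_2 (a point): right slot of the base unit: point on its floor, centred, at its back stop; axes as the unit's. Every slot is 47 wide, 13 high, floor 14 above the bench, 65 deep from the front face (36 left or right of its unit's middle), with a 5 mm 45-degree lead-in round the mouth; a cassette runs in along +x and one slot takes one cassette.
- slot_3 (a point): left slot of the extension unit: point on its floor, centred, at its back stop; axes as the unit's. Every slot is 47 wide, 13 high, floor 14 above the bench, 65 deep from the front face (36 left or right of its unit's middle), with a 5 mm 45-degree lead-in round the mouth; a cassette runs in along +x and one slot takes one cassette.
- slot_4 (a point): right slot of the extension unit: point on its floor, centred, at its back stop; axes as the unit's. Every slot is 47 wide, 13 high, floor 14 above the bench, 65 deep from the front face (36 left or right of its unit's middle), with a 5 mm 45-degree lead-in round the mouth; a cassette runs in along +x and one slot takes one cassette.
- cassette_1: flat white test cassette (may be absent), 95 long (x) x 44 wide (y) x 10 thick, 60 g, window side up; origin centre of its underside, +x to the brass contact end (last 10 mm narrowed to 40), -x to the blue ribbed grip end. Fully home its contact end touches the back stop and 30 mm of the grip end sticks out.
- cassette_1_nose (a point): middle of the lower edge of this cassette's contact end (x = +47.5, z = 0 in the cassette's frame)
- cassette_2: flat white test cassette (may be absent), 95 long (x) x 44 wide (y) x 10 thick, 60 g, window side up; origin centre of its underside, +x to the brass contact end (last 10 mm narrowed to 40), -x to the blue ribbed grip end. Fully home its contact end touches the back stop and 30 mm of the grip end sticks out.
- cassette_2_nose (a point): middle of the lower edge of this cassette's contact end (x = +47.5, z = 0 in the cassette's frame)
- cassette_3: flat white test cassette (may be absent), 95 long (x) x 44 wide (y) x 10 thick, 60 g, window side up; origin centre of its underside, +x to the brass contact end (last 10 mm narrowed to 40), -x to the blue ribbed grip end. Fully home its contact end touches the back stop and 30 mm of the grip end sticks out.
- cassette_3_nose (a point): middle of the lower edge of this cassette's contact end (x = +47.5, z = 0 in the cassette's frame)
- cassette_4: flat white test cassette (may be absent), 95 long (x) x 44 wide (y) x 10 thick, 60 g, window side up; origin centre of its underside, +x to the brass contact end (last 10 mm narrowed to 40), -x to the blue ribbed grip end. Fully home its contact end touches the back stop and 30 mm of the grip end sticks out.
- cassette_4_nose (a point): middle of the lower edge of this cassette's contact end (x = +47.5, z = 0 in the cassette's frame)
- beaker: small glass beaker standing by, 56 x 54 x 70, origin centre of underside; leave alone
- vial: sample vial with a blue cap standing by, 23 dia x 54, origin centre of underside; leave alone
- reagent: amber reagent bottle with a black cap standing by, 60 dia x 115, origin centre of underside; leave alone
There are look-alikes about, which are no part of the job. Leave any black or orange look-alike of the cassette_3 alone.

How it is judged:
By the outcome, as a careful person would: the job done as asked, in the order asked, and still so for the second after the job is handed in, with the robot touching nothing.
Of cassette_1, cassette_2, cassette_3, cassette_4 only 3 to 4 are there at a start; the rules pass over those that are not, and their reading is None.
At some moment in a run one of cassette_1, cassette_2, cassette_3, cassette_4 may be knocked a few centimetres aside while the robot is not near it.
Once in a run the grip may slacken for a moment while it holds something.
It also fails if it takes over 210 s, if anything falls off the work surface, if the arm or the gripper's body presses on something with over 40 N, if the wrist force passes 120 N, or if a joint passes its speed limit or range.

## Working session

There is one attempt and no reset: what is moved stays moved. The work goes in short steps, Python scripts to look and compute and a shell command to move; the robot and the scene stay as the last step left them, time stands still between calls to the robot, and variables do not carry over. Pictures are saved under pics/ and viewed, at most 14 in all, crops included, and the job is handed in when it is done.

```bash
ls; mkdir -p pics
cat > h.py <<'E'
import numpy as np, cv2, json
from bench import ctrl
def cap(n,f):
    c=ctrl.capture(n); cv2.imwrite(f'pics/{f}.png',c['pixels'][:,:,::-1]); np.save(f'pics/{f}.npy',c,allow_pickle=True); return c
def load(f): return np.load(f'pics/{f}.npy',allow_pickle=True).item()
def ray(c,u,v):
    f=192/np.tan(np.radians(c['fovy'])/2); V=np.array(c['view'])
    d=np.array([(u-c['cx'])/f,-(v-c['cy'])/f,-1]); R=V[:3,:3]
    return -R.T@V[:3,3], R.T@d
def pt(c,u,v,z):
    o,d=ray(c,u,v); return (o+d*(z-o[2])/d[2])[:3]
def proj(c,p):
    f=192/np.tan(np.radians(c['fovy'])/2); V=np.array(c['view']); q=V[:3,:3]@np.array(p,float)+V[:3,3]
    return c['cx']+f*q[0]/-q[2], c['cy']-f*q[1]/-q[2]
E
python3 - <<'E'
from h import *
for n in('top','side','wrist'):
    c=cap(n,n+'0'); print(n,{k:(v if not hasattr(v,'shape') or v.size<20 else v.shape) for k,v in c.items()})
a=load('top0');b=load('side0')
cv2.imwrite('pics/t0b.png',cv2.resize(a['pixels'][:,:,::-1],(800,600),interpolation=cv2.INTER_CUBIC))
cv2.imwrite('pics/s0b.png',cv2.resize(b['pixels'][:,:,::-1],(800,600),interpolation=cv2.INTER_CUBIC))
print(ctrl.state())
E
```

```text
pics
top {'pixels': (384, 512, 3), 'fovy': 49.85891700006664, 'cx': 245.27297394709106, 'cy': 187.6762839369077, 'view': array([[-5.73932909e-03, -9.99983479e-01, -3.20301328e-04,
        -1.67134923e+00],
       [ 9.84241475e-01, -5.70558926e-03,  1.76737560e-01,
        -5.93199889e+02],
       [-1.76736468e-01,  6.99101167e-04,  9.84257960e-01,
        -1.18317372e+03],
       [ 0.00000000e+00,  0.00000000e+00,  0.00000000e+00,
         1.00000000e+00]])}
side {'pixels': (384, 512, 3), 'fovy': 50.834391007858336, 'cx': 252.1012743649254, 'cy': 192.25983695519633, 'view': array([[-8.35430409e-01,  5.49512173e-01,  9.61260928e-03,
         4.76261204e+02],
       [-4.63643915e-01, -7.14059746e-01,  5.24550283e-01,
         1.91993301e+02],
       [ 2.95110743e-01,  4.33768430e-01,  8.51325201e-01,
        -1.35213044e+03],
       [ 0.00000000e+00,  0.00000000e+00,  0.00000000e+00,
         1.00000000e+00]])}
wrist {'pixels': (384, 512, 3), 'fovy': 63.50579510065212, 'cx': 258.7238917063534, 'cy': 185.69739228290317, 'view': array([[ 3.44397154e-01,  9.38822737e-01, -1.57119155e-03,

[... 279 characters left out ...]
])}
{'clock': 0.15, 'joint_positions': array([ 1.11239645e+00,  4.91402281e-01,  1.55927378e+00, -5.40213944e-05,
        1.09171209e+00, -1.05593811e-01]), 'qvel': array([-0.002688  , -0.00183615, -0.00058192, -0.00049277, -0.00067703,
        0.0007419 ]), 'joint_efforts': array([ 1.26352334e-03, -6.12896705e+01, -2.58275646e+01,  6.92340382e-02,
        4.73813550e-02, -1.20184350e-04]), 'ee_pos': array([215.86441178, 586.34273746, 189.41997861]), 'ee_rot': array([-3.14079654e+00, -3.61899767e-05,  2.78881150e+00]), 'wrist_force': array([-0.15005791, -0.44888608,  0.33584985]), 'torque': array([-0.01223026, -0.00132217, -0.0129036 ]), 'gripper_force': 0.0, 'finger_gap': 94.97300706951854}
```

View pics/t0b.png

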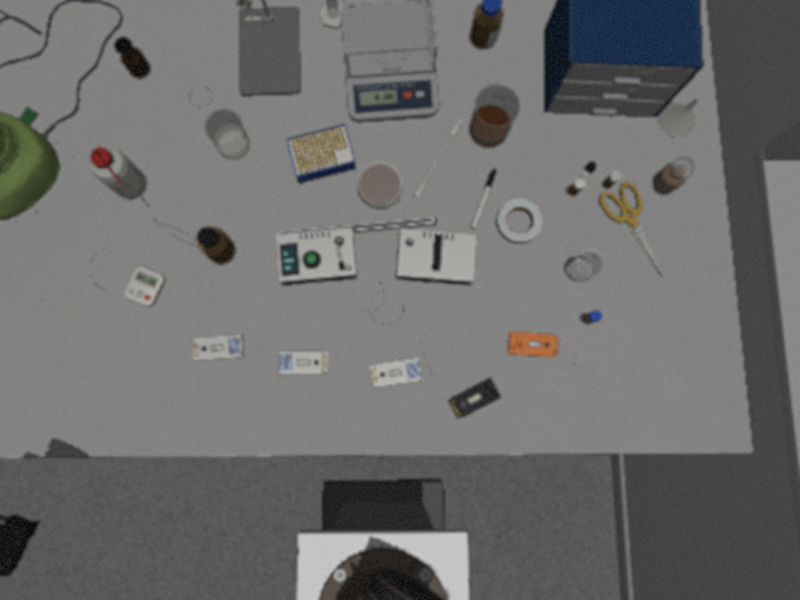

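View pics/s0b.png

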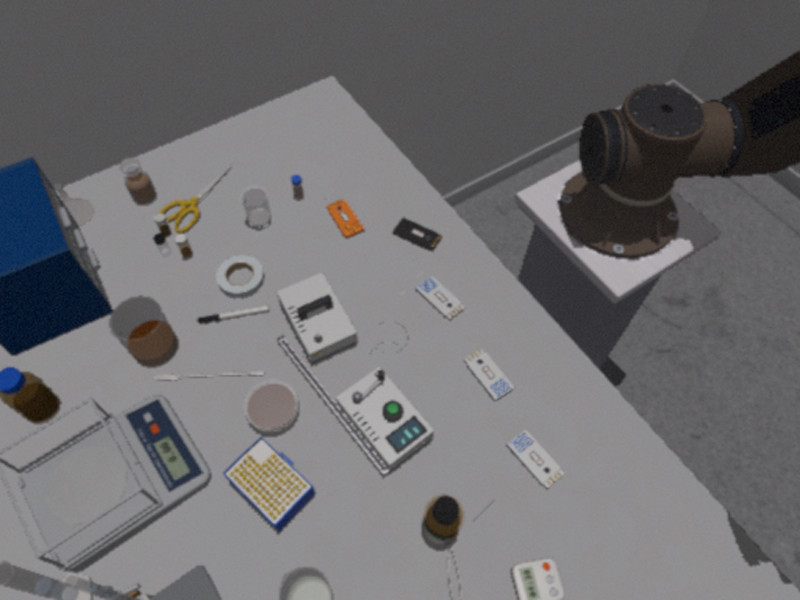

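The top view shows base at ~(316,255), extension (437,255), cassettes at (218,347) and (396,372) with contacts left, (303,362) with contacts right. The side view confirms this. I'll compute rough positions.

Run:
```python
from h import *
c=load('top0'); s=load('side0'); k=.64
P=lambda u,v,z: pt(c,u*k,v*k,z).round(0)
for n,u,v,z in [('baseFL',278,283,46),('baseFR',356,279,46),('baseRL',276,233,46),('baseRR',353,228,46),('btn',312,259,50),('knob',347,266,80),('extFL',396,278,46),('extFR',474,283,46),('extRL',400,231,46),('extRR',477,234,46),('hF',438,272,74),('hR',436,236,74),('pin',410,242,62),('railL',355,230,20),('railR',436,220,20),
 ('cA',218,347,10),('cAn',193,348,10),('cAg',243,346,10),('cB',303,362,10),('cBg',278,362,10),('cBn',328,362,10),('cC',396,372,10),('cCn',370,375,10),('cCg',422,369,10),('vial',593,316,50),('reagent',215,245,60),('beaker',583,264,30)]:
    print(n,P(u,v,z), )
S=lambda u,v,z: pt(s,u*k,v*k,z).round(0)
for n,u,v,z in [('btn',393,408,50),('knob',380,375,80),('extFR',323,276,46),('extFL',355,338,46),('extRL',311,360,46),('cA',534,458,10),('cB',488,374,10),('cC',440,297,10)]: print('side',n,S(u,v,z))
```

```text
baseFL [616. 198.  46.]
baseFR [623.  47.  46.]
baseRL [716. 204.  46.]
baseRR [725.  53.  46.]
btn [662. 133.  50.]
knob [641.  63.  80.]
extFL [624. -30.  46.]
extFR [ 613. -180.   46.]
extRL [718. -39.  46.]
extRR [ 711. -189.   46.]
hF [ 630. -109.   74.]
hR [ 700. -107.   74.]
pin [692. -57.  62.]
railL [728.  51.  20.]
railR [ 748. -112.   20.]
cA [496. 318.  10.]
cAn [494. 367.  10.]
cAg [498. 269.  10.]
cB [466. 152.  10.]
cBg [466. 200.  10.]
cBn [466. 103.  10.]
cC [446. -29.  10.]
cCn [440.  21.  10.]
cCg [451. -80.  10.]
vial [ 547. -405.   50.]
reagent [688. 319.  60.]
beaker [ 653. -398.   30.]
side btn [658. 131.  50.]
side knob [651.  80.  80.]
side extFR [ 623. -167.   46.]
side extFL [641. -19.  46.]
side extRL [729. -24.  46.]
side cA [500. 321.  10.]
side cB [470. 156.  10.]
side cC [448. -24.  10.]
```

```bash
r='{"linear":[0.025,-0.047,0.013],"dr":[0,0,1.69]}'; python3 -m jog '[{"linear":[0.025,-0.047,0.013],"dr":[0,0,1.69]},{"linear":[0.025,-0.047,0.013],"dr":[0,0,1.69]},{"linear":[0.025,-0.047,0.013],"dr":[0,0,1.69]},{"linear":[0.025,-0.047,0.013],"dr":[0,0,1.69]},{"linear":[0.025,-0.047,0.013],"dr":[0,0,1.69]},{"linear":[0.025,-0.047,0.013],"dr":[0,0,1.69]},{"linear":[0.025,-0.047,0.013],"dr":[0,0,1.69]},{"linear":[0.025,-0.047,0.013],"dr":[0,0,1.69]},{"linear":[0.025,-0.047,0.013],"dr":[0,0,1.69]},{"linear":[0.025,-0.047,0.013],"dr":[0,0,1.69]},{"linear":[0.025,-0.047,0.013],"dr":[0,0,1.69]},{"linear":[0.025,-0.047,0.013],"dr":[0,0,1.69]}]'
python3 -m jog '[{"linear":[0,0,0],"dr":[0,0,0]},{"linear":[0,0,0],"dr":[0,0,0]},{"linear":[0,0,0],"dr":[0,0,0]}]'
python3 - <<'E'
from h import *
c=cap('wrist','w1'); cv2.imwrite('pics/w1b.png',cv2.resize(c['pixels'][:,:,::-1],(800,600),interpolation=cv2.INTER_CUBIC))
E
```

```text
clock: 1.65
ee_pos: [516.4, 20.8, 346.3]
ee_rot: [3.141, -0.0, -3.14]
wrist_force: [0.5, 1.2, 0.2]
finger_gap: 95.1
gripper_force: 0.0
clock: 2.02
ee_pos: [515.4, 23.5, 345.7]
ee_rot: [3.141, -0.0, -3.139]
wrist_force: [1.1, -0.0, 0.9]
finger_gap: 95.0
gripper_force: 0.0
```

View pics/w1b.png

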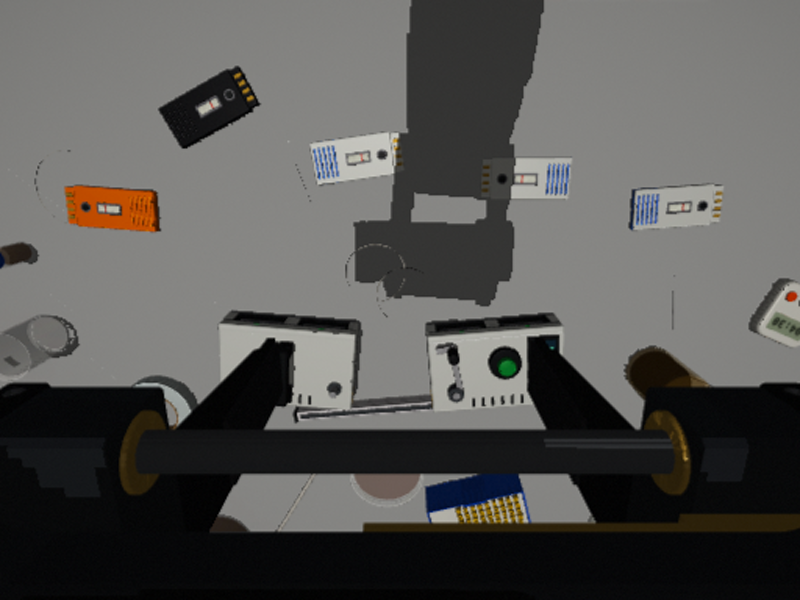

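Run:
```python
from h import *
c=load('w1'); p=c['pixels'][:,:,::-1]
cv2.imwrite('pics/w1c.png',cv2.resize(p[195:270,135:365],(800,int(75*800/230)),interpolation=cv2.INTER_CUBIC))
```

```text
(no output)
```

View pics/w1c.png

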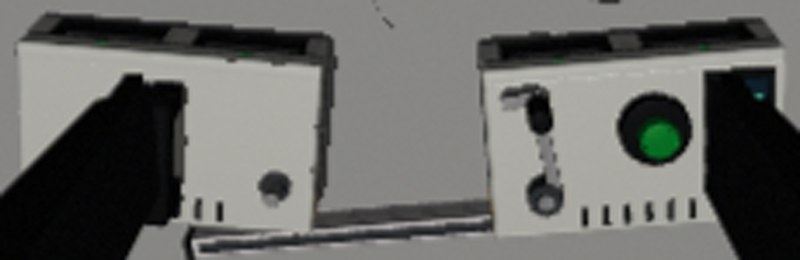

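```bash
cat >> h.py <<'E'
from scipy.optimize import least_squares
def fit(obs,x0):  # obs: list of (cam,u,v,(x,y,z) in unit frame) -> x,y,yaw(rad)
    def r(q):
        o=[]
        for c,u,v,m in obs:
            cs,sn=np.cos(q[2]),np.sin(q[2])
            a=proj(c,[q[0]+cs*m[0]-sn*m[1],q[1]+sn*m[0]+cs*m[1],m[2]]); o+=[a[0]-u,a[1]-v]
        return o
    s=least_squares(r,x0); return s.x, np.round(s.fun,1)
E
python3 - <<'E'
from h import *
c=load('w1')
U=lambda x,y:(c,135+x/3.478,195+y/3.478)
b=[U(483,70)+((-47.5,-75,46),),U(783,45)+((-47.5,75,46),),U(497,235)+((47.5,-75,46),),U(545,195)+((20,-50,57),)]
print(fit(b,[670,125,.05]))
e=[U(20,40)+((-47.5,-75,46),),U(322,70)+((-47.5,75,46),),U(313,228)+((47.5,75,46),),U(273,183)+((20,55,62),)]
print(fit(e,[666,-109,-.07]))
print('btn',pt(*U(660,140),52),'knob',pt(*U(540,100),80))
# cassettes: blobs white on the bench, 800-scale corners
k=.64
W=lambda u,v,m:(c,u*k,v*k,m)
h=47.5;w=22
# A: right one: grip left in image (nose right = +y)
print('A',fit([W(630,190,(-h,w,10)),W(634,229,(-h,-w,10)) ] if 0 else [W(632,192,(-h,-0,10)),W(722,204,(h,0,10))] if 0 else [W(632,209,(-h,0,10)),W(721,203,(h,0,10))],[496,318,1.57]))
print('B',fit([W(572,178,(-h,0,10)),W(483,180,(h,0,10))],[466,152,-1.57]))
print('C',fit([W(314,162,(-h,0,10)),W(401,149,(h,0,10))],[446,-29,1.6]))
E
```

```text
(array([6.72129726e+02, 1.28176091e+02, 9.21805905e-02]), array([-0.3, -0.6,  1.3, -0.7, -0.4,  0.9, -0.6,  0.6]))
(array([ 6.69274765e+02, -1.07013917e+02, -7.44520891e-02]), array([-1. , -0.9,  0.5, -3.1,  0.4,  0.7,  0.1,  3.5]))
btn [667.48519931 137.98717176  52.        ] knob [633.96551487  74.55110802  80.        ]
A (array([494.54580912, 319.2351715 ,   1.64333029]), array([ 0.3,  0. , -0.3, -0. ]))
B (array([466.44116534, 155.09482472,  -1.54526176]), array([-0., -0.,  0.,  0.]))
C (array([442.87294899, -26.45864715,   1.71698266]), array([-0.5,  0.1,  0.5, -0.1]))
```

Run:
```python
from h import *
c=load('w1')
U=lambda x,y:(c,135+x/3.478,195+y/3.478)
b=[U(483,70)+((-47.5,-75,46),),U(783,45)+((-47.5,75,46),),U(497,235)+((47.5,-75,46),),U(541,121)+((-32,-42.2,80),)]
print(fit(b,[670,125,.05]))
e=[U(20,40)+((-47.5,-75,46),),U(322,70)+((-47.5,75,46),),U(313,228)+((47.5,75,46),),U(271,200)+((20,55,62),)]
print(fit(e,[666,-109,-.07]))
o,_=ray(c,0,0);print(o)
# joint fit of base with top image
t=load('top0');k=.64
T=lambda u,v,m:(t,u*k,v*k,m)
print(fit(b+[T(278,283,(-47.5,75,46)),T(356,279,(-47.5,-75,46)),T(276,233,(47.5,75,46)),T(353,228,(47.5,-75,46))],[670,125,.05]))
print(fit(e+[T(396,278,(-47.5,75,46)),T(474,283,(-47.5,-75,46)),T(400,231,(47.5,75,46)),T(477,234,(47.5,-75,46))],[670,-105,-.05]))
```

```text
(array([6.72381624e+02, 1.25825571e+02, 9.65374442e-02]), array([-1.8, -0.3, -0.2, -0.8, -1.6,  1.2,  3.3,  0. ]))
(array([ 6.71235066e+02, -1.07417535e+02, -8.47692824e-02]), array([-0.8, -0.2,  0.5, -1.6, -0.1,  2.1,  0.4, -0. ]))
[432.84099676  23.07589591 541.29132944]
(array([6.71900027e+02, 1.25652056e+02, 8.52549184e-02]), array([-1.6, -1. ,  0.1, -0.6, -2. ,  0.6,  3.4, -0.5,  0.6, -0.8,  0.2,
       -2.7, -0.1,  0.8, -0.5, -0.3]))
(array([ 6.70069476e+02, -1.07910071e+02, -8.39370895e-02]), array([-1.2, -0.8,  0.2, -2.2, -0.3,  1.5,  0.1, -0.7, -0.3, -1.6, -0.6,
       -1. , -0.5, -1.7, -0.9,  0. ]))
```

The wrist view shows the extension left, base right, and the catch open (arm towards front). Base ≈ (672,126, 5°), extension ≈ (670,-107.5, -4.8°). I'm going to grip the handle.

```bash
python3 -m jog '[{"linear":[0.0294,-0.0262,-0.025],"dr":[0,0,-0.96]},{"linear":[0.0294,-0.0262,-0.025],"dr":[0,0,-0.96]},{"linear":[0.0294,-0.0262,-0.025],"dr":[0,0,-0.96]},{"linear":[0.0294,-0.0262,-0.025],"dr":[0,0,-0.96]},{"linear":[0.0294,-0.0262,-0.025],"dr":[0,0,-0.96]},{"linear":[0,0,-0.04],"dr":[0,0,0]},{"linear":[0,0,-0.04],"dr":[0,0,0]},{"linear":[0,0,-0.03],"dr":[0,0,0]},{"linear":[0,0,0],"dr":[0,0,0]},{"linear":[0,0,0],"dr":[0,0,0]}]' 0.5 30
python3 - <<'E'
from h import *
c=cap('wrist','w2'); cv2.imwrite('pics/w2b.png',c['pixels'][:,:,::-1])
E
```

```text
clock: 3.32
ee_pos: [663.6, -108.0, 112.2]
ee_rot: [-3.141, 0.002, 3.06]
wrist_force: [0.4, 0.0, 1.7]
finger_gap: 47.4
gripper_force: 0.0
```

View pics/w2b.png

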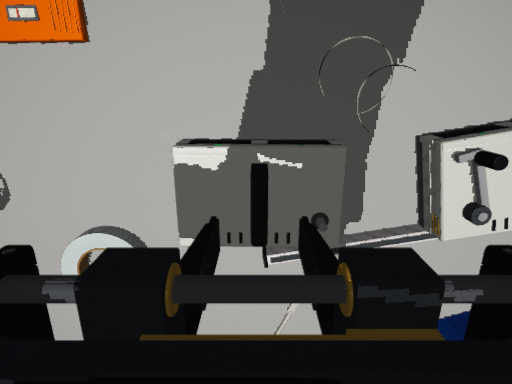

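The handle (260,205) sits centred between the fingers and the unit is aligned with the image. Descend and grip.

```bash
python3 -m jog '[{"linear":[0,0,-0.03],"dr":[0,0,0]},{"linear":[0,0,-0.031],"dr":[0,0,0]},{"linear":[0,0,0],"dr":[0,0,0]}]' 
python3 -m jog '[{"linear":[0,0,0],"dr":[0,0,0]},{"linear":[0,0,0],"dr":[0,0,0]},{"linear":[0,0,0],"dr":[0,0,0]},{"linear":[0,0,0],"dr":[0,0,0]}]' 0 35
```

```text
clock: 3.75
ee_pos: [662.5, -108.2, 49.4]
ee_rot: [3.141, -0.002, 3.059]
wrist_force: [-0.4, -0.4, 1.0]
finger_gap: 47.6
gripper_force: 0.0
clock: 4.25
ee_pos: [663.1, -108.5, 50.3]
ee_rot: [3.142, 0.001, 3.059]
wrist_force: [1.3, 0.4, -0.1]
finger_gap: 12.8
gripper_force: 0.0
```

```bash
python3 -m jog '[{"linear":[0,0,0],"dr":[0,0,0]},{"linear":[0,0,0],"dr":[0,0,0]}]'
python3 - <<'E'
from h import *
c=cap('wrist','w3'); cv2.imwrite('pics/w3b.png',c['pixels'][:,:,::-1])
E
```

```text
clock: 4.5
ee_pos: [662.9, -108.5, 49.8]
ee_rot: [3.141, -0.0, 3.059]
wrist_force: [-0.1, 0.8, 0.1]
finger_gap: 0.7
gripper_force: 0.0
```

View pics/w3b.png

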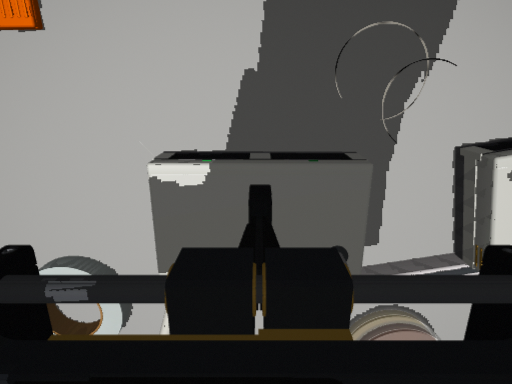

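Run:
```python
from h import *
for f,pts in [('w2',[(175,150,46),(345,150,46),(260,166,74),(260,245,74),(320,222,62),(420,137,46),(180,240,46)]),('w3',[(152,160,46),(368,160,46),(260,187,74)])]:
    c=load(f); print(f,ray(c,0,0)[0].round(1))
    for p in pts: print(p,pt(c,*p).round(1))
c=load('w3'); print(proj(c,[663,-108,50]),proj(c,[663,-108,74]))
import glob
for n in('top','side'):
    c=cap(n,n+'1')
p=load('side1')['pixels'][:,:,::-1]; cv2.imwrite('pics/s1c.png',cv2.resize(p[130:330,130:330],(800,600) if 0 else (600,600),interpolation=cv2.INTER_CUBIC))
```

```text
w2 [ 580.9 -101.5  307.7]
(175, 150, 46) [ 621.8 -176.5   46. ]
(345, 150, 46) [633.4 -32.2  46. ]
(260, 166, 74) [ 635. -105.   74.]
(260, 245, 74) [ 702.3 -110.4   74. ]
(320, 222, 62) [690.9 -57.9  62. ]
(420, 137, 46) [627.4  30.6  46. ]
(180, 240, 46) [ 705.8 -185.2   46. ]
w3 [ 580.6 -102.   245.4]
(152, 160, 46) [ 616.7 -175.    46. ]
(368, 160, 46) [628.1 -34.1  46. ]
(260, 187, 74) [ 632.3 -105.5   74. ]
(np.float64(259.7944784637433), np.float64(220.0674618288808)) (np.float64(259.91607862372956), np.float64(235.5999157911894))
```

View pics/s1c.png

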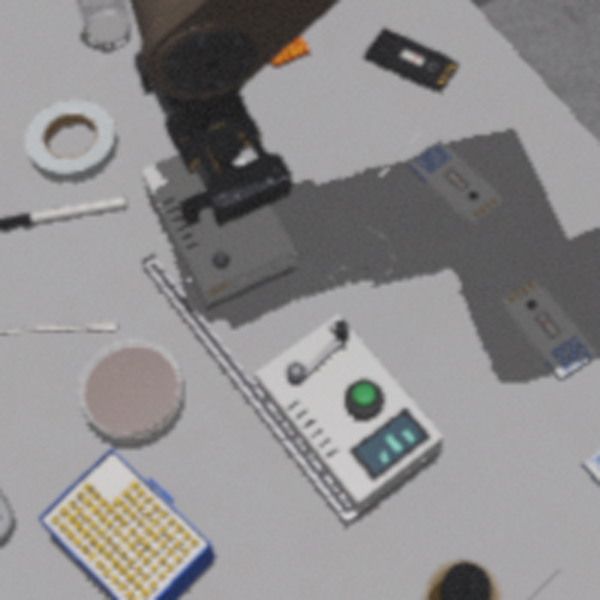

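```bash
python3 -m jog '[{"linear":[0,0,0.005],"dr":[0,0,0]},{"linear":[0,0,0],"dr":[0,0,0]},{"linear":[0,0,0],"dr":[0,0,0]}]'
python3 - <<'E'
from h import *
c=load('w3'); p=c['pixels'][150:300,160:360,::-1]
cv2.imwrite('pics/w3c.png',cv2.resize(np.clip(p.astype(float)*3,0,255).astype(np.uint8),(800,600),interpolation=cv2.INTER_CUBIC))
E
```

```text
clock: 5.03
ee_pos: [662.9, -108.5, 54.9]
ee_rot: [3.142, 0.0, 3.059]
wrist_force: [0.2, -0.6, -0.5]
finger_gap: 0.4
gripper_force: 0.0
```

View pics/w3c.png

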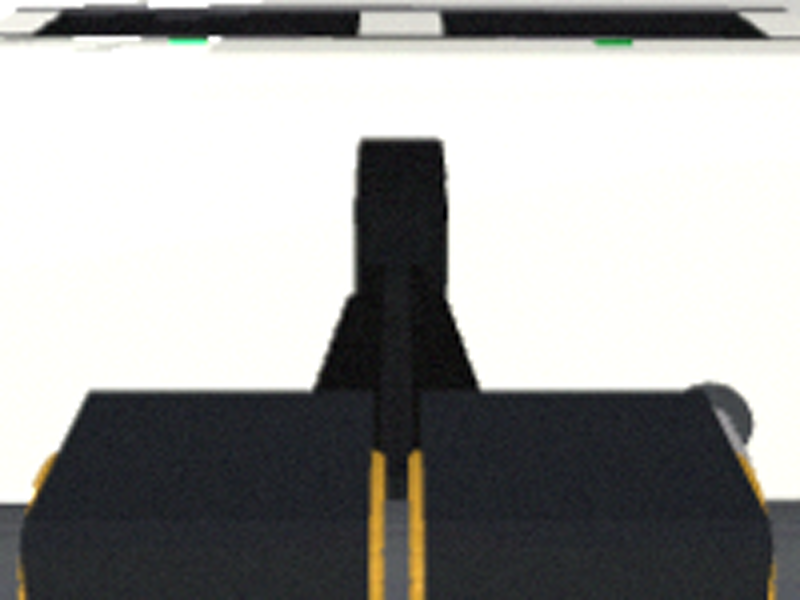

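```bash
python3 -m jog '[{"linear":[0,0,0.01],"dr":[0,0,0]},{"linear":[0,0,0.005],"dr":[0,0,0]},{"linear":[0,0,0],"dr":[0,0,0]},{"linear":[0,0,0],"dr":[0,0,0]}]'
python3 - <<'E'
from h import *
c=cap('wrist','w4'); d=load('w3')
for k in (d,c):
    g=k['pixels'].mean(2); print(g[150:235:3,260].round().astype(int), g[200,225:300:3].round().astype(int), g[225,225:300:3].round().astype(int))
p=c['pixels'][130:280,160:360,::-1]
cv2.imwrite('pics/w4c.png',cv2.resize(np.clip(p.astype(float)*5,0,255).astype(np.uint8),(800,600),interpolation=cv2.INTER_CUBIC))
E
```

```text
clock: 5.52
ee_pos: [662.9, -108.5, 69.8]
ee_rot: [3.142, -0.0, 3.059]
wrist_force: [0.6, 0.5, -0.6]
finger_gap: 0.5
gripper_force: 0.0
[69 67 71 40 73 86 88 87 87 87 87 87  8  8  7  7  9  9  9  8  8  9  7 10
 10 11 10 10 10] [88 88 88 87 88 87 87 87 14  8  7  6  7  7  7  8 87 87 86 86 88 86 87 87
 86] [87 86 87 87 87 86 87 42  7  5  6  9 10  7  7  6 86 87 87 87 86 86 87 87
 87]
[71 45 71 86 86 85 85 85 85 26  6  8  7  7  8  8  9  8 10  7 10  9  7  9
  8  8  9 10  9] [85 85 85 84 84 85 85 86 43  6  8  8  8  7  8 36 84 85 86 84 84 84 86 85
 85] [85 84 85 85 84 85 84 47  5  5  6  9  9  5  7  6 85 84 84 84 85 84 84 84
 85]
```

View pics/w4c.png

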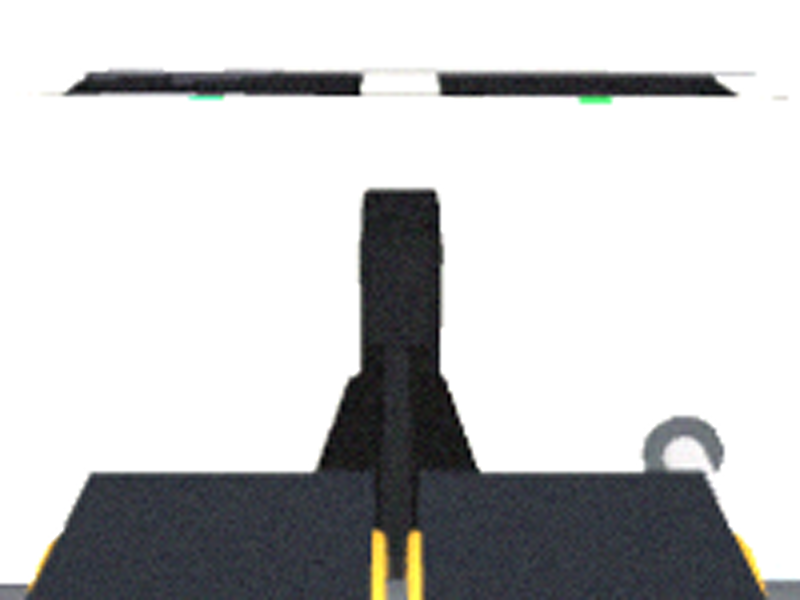

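Run:
```python
from h import *
c=load('w2'); V=np.array(c['view']); 
print('depth TCP',-(V@[663.6,-108,112.2,1])[2], 'grasp',-(V@[663.6,-108,131.2,1])[2], 'proj',proj(c,[663.6,-108,112.2]),'grasp',proj(c,[663.6,-108,131.2]))
for y in (-23.75,23.75): print(proj(c,[663.6,-108+y,112.2]),proj(c,[663.6,-108+y,131.2]))
p=c['pixels'][190:290,160:360,::-1]
cv2.imwrite('pics/w2c.png',cv2.resize(np.clip(p.astype(float)*4,0,255).astype(np.uint8),(800,400),interpolation=cv2.INTER_CUBIC))
```

```text
depth TCP 211.0763755133524 grasp 192.8776894979649 proj (np.float64(259.1538312246195), np.float64(219.92926512908346)) grasp (np.float64(259.17834906163944), np.float64(231.94071081615905))
(np.float64(224.45161238834726), np.float64(222.52058955617386)) (np.float64(221.21129437325948), np.float64(234.74093386619694))
(np.float64(294.0413081884843), np.float64(217.3241068917227)) (np.float64(297.36727138783436), np.float64(229.1241241351111))
```

View pics/w2c.png

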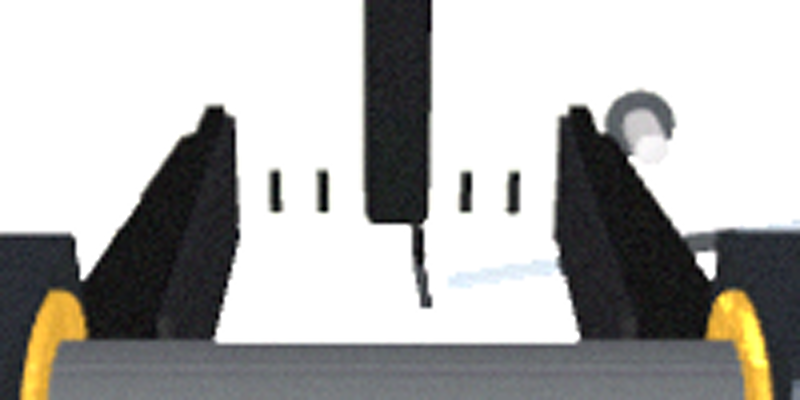

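Fingertips render above the handle at a reported z=50, and the pad spacing in the picture also suggests that the tips are ~28 mm short of the reported TCP. I'll confirm with a gentle touch-down on the handle.

```bash
python3 -m jog '[{"linear":[0,0,-0.015],"dr":[0,0,0]},{"linear":[0,0,-0.005],"dr":[0,0,0]},{"linear":[0,0,0],"dr":[0,0,0]},{"linear":[0,0,-0.002],"dr":[0,0,0]},{"linear":[0,0,0],"dr":[0,0,0]}]'
for i in 1; do python3 -m jog '[{"linear":[0,0,-0.001],"dr":[0,0,0]},{"linear":[0,0,-0.001],"dr":[0,0,0]}]';python3 -m jog '[{"linear":[0,0,-0.001],"dr":[0,0,0]},{"linear":[0,0,-0.001],"dr":[0,0,0]}]'; done
```

```text
clock: 6.2
ee_pos: [662.5, -108.3, 49.4]
ee_rot: [3.142, -0.0, 3.059]
wrist_force: [-9.0, 1.6, 21.3]
finger_gap: 0.2
gripper_force: 10.9
clock: 6.45
ee_pos: [662.6, -108.4, 49.3]
ee_rot: [-3.141, 0.0, 3.059]
wrist_force: [-17.0, 3.8, 44.4]
finger_gap: 0.2
gripper_force: 22.2
clock: 6.7
ee_pos: [662.7, -108.4, 49.2]
ee_rot: [-3.141, 0.001, 3.059]
wrist_force: [-22.8, 6.2, 60.2]
finger_gap: 0.4
gripper_force: 30.2
```

```bash
python3 -m jog '[{"linear":[0,0,0.006],"dr":[0,0,0]},{"linear":[0,0,0.005],"dr":[0,0,0]},{"linear":[0,0,0],"dr":[0,0,0]},{"linear":[0,0,0],"dr":[0,0,0]}]' 0.5
python3 - <<'E'
from h import *
c=load('w2')
for dx in (-10,0): print(dx,[np.round(proj(c,[663.6+dx-y*-.08,-108+y,137.2]),1) for y in(-23.75,0,23.75)])
E
```

```text
clock: 7.2
ee_pos: [662.7, -108.4, 54.1]
ee_rot: [3.141, -0.001, 3.059]
wrist_force: [0.4, 0.4, 0.2]
finger_gap: 34.7
gripper_force: 0.0
-10 [array([217.7, 221. ]), array([257.8, 220.9]), array([298. , 220.9])]
0 [array([219.7, 236.2]), array([259.2, 236.2]), array([298.7, 236.2])]
```

```bash
python3 -m jog '[{"linear":[0,0,0],"dr":[0,0,0]},{"linear":[0,0,0],"dr":[0,0,0]},{"linear":[0,0,-0.014],"dr":[0,0,0]},{"linear":[0,0,-0.014],"dr":[0,0,0]},{"linear":[0,0,0],"dr":[0,0,0]}]' 
python3 -m jog '[{"linear":[0,0,0],"dr":[0,0,0]},{"linear":[0,0,0],"dr":[0,0,0]},{"linear":[0,0,0],"dr":[0,0,0]},{"linear":[0,0,0],"dr":[0,0,0]},{"linear":[0,0,0],"dr":[0,0,0]}]' 0 40
```

```text
clock: 7.82
ee_pos: [662.1, -108.3, 25.0]
ee_rot: [3.141, -0.003, 3.059]
wrist_force: [0.0, -0.0, 0.2]
finger_gap: 47.7
gripper_force: 0.0
clock: 8.45
ee_pos: [663.0, -108.4, 27.1]
ee_rot: [3.141, 0.0, 3.059]
wrist_force: [-0.3, 2.0, 1.6]
finger_gap: 13.5
gripper_force: 40.0
```

```bash
python3 -m jog '[{"linear":[0,0,0.004],"dr":[0,0,0]},{"linear":[0,0,0],"dr":[0,0,0]},{"linear":[0.001,0.012,0],"dr":[0,0,1.6]},{"linear":[0.001,0.013,0],"dr":[0,0,1.6]},{"linear":[0.001,0.013,0],"dr":[0,0,1.6]},{"linear":[0.001,0.013,0],"dr":[0,0,1.6]},{"linear":[0.001,0.012,0],"dr":[0,0,1.6]},{"linear":[0.001,0.010,0],"dr":[0,0,1.7]},{"linear":[0,0,0],"dr":[0,0,0]},{"linear":[0,0,0],"dr":[0,0,0]}]'
python3 - <<'E'
from h import *
for n in ('wrist','top'): cap(n,n[0]+'5')
c=load('w5'); p=c['pixels'][100:260,130:470,::-1]
cv2.imwrite('pics/w5c.png',cv2.resize(np.clip(p.astype(float)*1.5,0,255).astype(np.uint8),(800,376),interpolation=cv2.INTER_CUBIC))
E
```

```text
clock: 9.7
ee_pos: [668.9, -35.7, 30.9]
ee_rot: [-3.142, -0.0, -3.055]
wrist_force: [-0.2, 0.5, -8.3]
finger_gap: 14.1
gripper_force: 40.0
```

View pics/w5c.png

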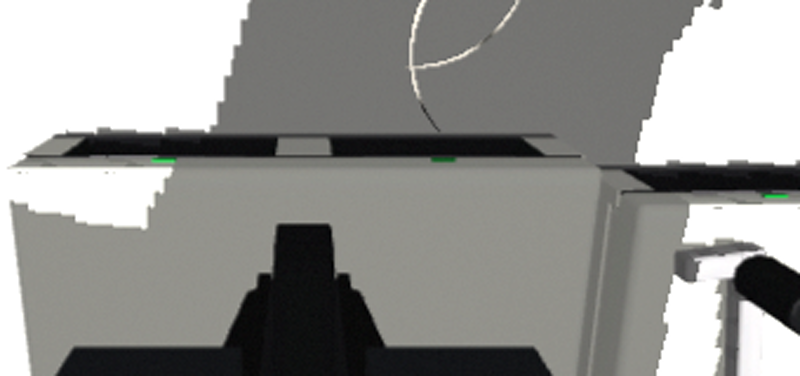

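```bash
python3 -m jog '[{"linear":[0,0,-0.004],"dr":[0,0,0]},{"linear":[0,0,0],"dr":[0,0,0]},{"linear":[0.003,0.0003,0],"dr":[0,0,0]},{"linear":[0.003,0.0003,0],"dr":[0,0,0]},{"linear":[0,0,0],"dr":[0,0,0]}]' 
python3 -m jog '[{"linear":[0.001,0,0],"dr":[0,0,0]},{"linear":[0.001,0,0],"dr":[0,0,0]}]'
python3 -m jog '[{"linear":[0.001,0,0],"dr":[0,0,0]},{"linear":[0.001,0,0],"dr":[0,0,0]}]'
python3 -m jog '[{"linear":[0.001,0,0],"dr":[0,0,0]},{"linear":[0.001,0,0],"dr":[0,0,0]}]'
```

```text
clock: 10.42
ee_pos: [675.2, -34.9, 27.1]
ee_rot: [-3.142, 0.0, -3.055]
wrist_force: [-4.1, -0.5, -0.6]
finger_gap: 13.9
gripper_force: 40.0
clock: 10.68
ee_pos: [676.6, -34.8, 27.1]
ee_rot: [3.141, -0.001, -3.055]
wrist_force: [-7.4, -0.9, 2.6]
finger_gap: 13.8
gripper_force: 40.0
clock: 10.92
ee_pos: [678.6, -34.7, 27.1]
ee_rot: [3.141, -0.001, -3.055]
wrist_force: [-6.6, -0.4, 2.0]
finger_gap: 13.6
gripper_force: 40.0
clock: 11.18
ee_pos: [680.0, -34.8, 27.2]
ee_rot: [3.141, -0.002, -3.055]
wrist_force: [-10.8, -0.9, 7.3]
finger_gap: 13.8
gripper_force: 40.0
```

```bash
python3 -m jog '[{"linear":[0,0.002,0],"dr":[0,0,0]},{"linear":[-0.0003,0.002,0],"dr":[0,0,0]},{"linear":[-0.0002,0.002,0],"dr":[0,0,0]}]'
python3 -m jog '[{"linear":[0,0.0015,0],"dr":[0,0,0]},{"linear":[0,0.0015,0],"dr":[0,0,0]}]'
python3 -m jog '[{"linear":[0,0.001,0],"dr":[0,0,0]},{"linear":[0,0.001,0],"dr":[0,0,0]}]'
python3 -m jog '[{"linear":[0,0.001,0],"dr":[0,0,0]},{"linear":[0,0.001,0],"dr":[0,0,0]}]'
python3 -m jog '[{"linear":[0,0.001,0],"dr":[0,0,0]},{"linear":[0,0.001,0],"dr":[0,0,0]}]'
```

```text
clock: 11.55
ee_pos: [680.6, -30.3, 27.2]
ee_rot: [-3.14, 0.001, -3.055]
wrist_force: [-0.8, -2.4, -1.2]
finger_gap: 14.2
gripper_force: 1.6
clock: 11.8
ee_pos: [680.6, -27.1, 27.2]
ee_rot: [-3.14, 0.0, -3.055]
wrist_force: [-5.5, -8.8, 2.0]
finger_gap: 13.8
gripper_force: 40.0
clock: 12.05
ee_pos: [680.4, -25.3, 27.2]
ee_rot: [-3.14, -0.0, -3.055]
wrist_force: [-6.2, -10.3, 1.9]
finger_gap: 13.6
gripper_force: 40.0
clock: 12.3
ee_pos: [680.3, -23.6, 27.3]
ee_rot: [-3.14, -0.0, -3.055]
wrist_force: [-6.0, -10.3, 3.2]
finger_gap: 13.7
gripper_force: 40.0
clock: 12.55
ee_pos: [680.4, -23.0, 27.4]
ee_rot: [-3.138, -0.0, -3.054]
wrist_force: [-7.2, -22.4, 3.7]
finger_gap: 13.6
gripper_force: 40.0
```

```bash
python3 -m jog '[{"linear":[0.0015,0.0005,0],"dr":[0,0,0]},{"linear":[0.001,0,0],"dr":[0,0,0]},{"linear":[0,0,0],"dr":[0,0,0]}]'
python3 -m jog '[{"linear":[0.001,0.0005,0],"dr":[0,0,0]},{"linear":[0.001,0,0],"dr":[0,0,0]},{"linear":[0,0,0],"dr":[0,0,0]}]'
python3 -c "from bench import ctrl;print(ctrl.state()['torque'])"
```

```text
clock: 12.92
ee_pos: [680.3, -23.0, 27.4]
ee_rot: [-3.138, -0.006, -3.055]
wrist_force: [-21.1, -21.2, 12.0]
finger_gap: 13.7
gripper_force: 40.0
clock: 13.3
ee_pos: [680.3, -22.9, 27.5]
ee_rot: [-3.138, -0.01, -3.055]
wrist_force: [-30.9, -25.2, 17.7]
finger_gap: 13.7
gripper_force: 40.0
[-4.37041266  5.17040973  0.10826284]
```

Both contacts are made (and the grip slackening has already happened). Release, then seat it by pushing on the right side and the front.

```bash
python3 -m jog '[{"linear":[0,0,0],"dr":[0,0,0]},{"linear":[0,0,0],"dr":[0,0,0]},{"linear":[0,0,0],"dr":[0,0,0]},{"linear":[0,0,0.03],"dr":[0,0,0]},{"linear":[0,0,0.03],"dr":[0,0,0]},{"linear":[0,0,0],"dr":[0,0,0]}]' 0.5
python3 -m jog '[{"linear":[0.004,-0.025,0],"dr":[0,0,0]},{"linear":[0.003,-0.025,0],"dr":[0,0,0]},{"linear":[0.003,-0.025,0],"dr":[0,0,0]},{"linear":[0.003,-0.025,0],"dr":[0,0,0]},{"linear":[0,0,-0.035],"dr":[0,0,0]},{"linear":[0,0,-0.04],"dr":[0,0,0]},{"linear":[0,0,0],"dr":[0,0,0]},{"linear":[0,0,0],"dr":[0,0,0]}]' 0
```

```text
clock: 14.05
ee_pos: [686.4, -18.6, 89.2]
ee_rot: [-3.141, 0.005, -3.054]
wrist_force: [-0.2, 0.8, -0.6]
finger_gap: 47.3
gripper_force: 0.0
clock: 15.05
ee_pos: [698.7, -119.6, 13.1]
ee_rot: [-3.141, 0.001, -3.055]
wrist_force: [-0.4, 0.5, 0.0]
finger_gap: 0.3
gripper_force: 0.0
```

```bash
python3 -m jog '[{"linear":[0,0,-0.013],"dr":[0,0,0]},{"linear":[0,0.005,0],"dr":[0,0,0]},{"linear":[0,0.005,0],"dr":[0,0,0]},{"linear":[0,0,0],"dr":[0,0,0]}]'
python3 -m jog '[{"linear":[0,0.0015,0],"dr":[0,0,0]},{"linear":[0,0.0015,0],"dr":[0,0,0]}]'
python3 -m jog '[{"linear":[0,0.0015,0],"dr":[0,0,0]},{"linear":[0,0.0015,0],"dr":[0,0,0]}]'
python3 -m jog '[{"linear":[0,0.0015,0],"dr":[0,0,0]},{"linear":[0,0.0015,0],"dr":[0,0,0]}]'
```

```text
clock: 15.55
ee_pos: [698.1, -108.2, -0.7]
ee_rot: [-3.142, 0.0, -3.054]
wrist_force: [0.2, 0.4, 0.1]
finger_gap: 0.4
gripper_force: 0.0
clock: 15.8
ee_pos: [698.0, -105.8, -1.0]
ee_rot: [3.142, 0.0, -3.055]
wrist_force: [0.0, 0.2, 0.6]
finger_gap: 0.1
gripper_force: 0.0
clock: 16.05
ee_pos: [698.0, -104.9, -1.0]
ee_rot: [-3.139, 0.0, -3.055]
wrist_force: [-2.9, -17.2, -1.1]
finger_gap: 0.5
gripper_force: 8.4
clock: 16.3
ee_pos: [698.2, -104.9, -0.9]
ee_rot: [-3.136, 0.001, -3.055]
wrist_force: [-2.1, -32.9, -2.1]
finger_gap: 0.7
gripper_force: 15.9
```

```bash
python3 -m jog '[{"linear":[0.001,-0.010,0],"dr":[0,0,0]},{"linear":[0,-0.004,0.02],"dr":[0,0,0]},{"linear":[0,0,0.05],"dr":[0,0,0]},{"linear":[-0.022,0.0225,0],"dr":[0,0,0]},{"linear":[-0.022,0.0225,0],"dr":[0,0,0]},{"linear":[-0.022,0.0225,0],"dr":[0,0,0]},{"linear":[-0.021,0.0225,0],"dr":[0,0,0]},{"linear":[0,0,0],"dr":[0,0,0]},{"linear":[0,0,-0.033],"dr":[0,0,0]},{"linear":[0,0,-0.034],"dr":[0,0,0]},{"linear":[0,0,0],"dr":[0,0,0]}]'
python3 -m jog '[{"linear":[0.005,0,0],"dr":[0,0,0]},{"linear":[0.005,0,0],"dr":[0,0,0]},{"linear":[0,0,0],"dr":[0,0,0]}]'
```

```text
clock: 17.68
ee_pos: [611.6, -24.1, 0.7]
ee_rot: [3.141, -0.003, -3.055]
wrist_force: [0.4, 0.6, -0.0]
finger_gap: 0.3
gripper_force: 0.0
clock: 18.05
ee_pos: [622.9, -24.0, 2.9]
ee_rot: [-3.141, 0.002, -3.055]
wrist_force: [0.0, 0.5, -0.4]
finger_gap: 0.2
gripper_force: 0.0
```

```bash
python3 -m jog '[{"linear":[0.002,-0.001,0],"dr":[0,0,0]},{"linear":[0.002,-0.001,0],"dr":[0,0,0]}]'
python3 -m jog '[{"linear":[0.002,0,0],"dr":[0,0,0]},{"linear":[0.002,0,0],"dr":[0,0,0]}]'
python3 -m jog '[{"linear":[0.0015,0,0],"dr":[0,0,0]},{"linear":[0.0015,0,0],"dr":[0,0,0]}]'
python3 -m jog '[{"linear":[0.001,0,0],"dr":[0,0,0]},{"linear":[0.001,0,0],"dr":[0,0,0]}]'
```

```text
clock: 18.3
ee_pos: [626.1, -25.9, 2.0]
ee_rot: [3.142, 0.0, -3.055]
wrist_force: [-0.2, -0.0, 0.1]
finger_gap: 0.4
gripper_force: 0.0
clock: 18.55
ee_pos: [629.9, -25.9, 1.8]
ee_rot: [3.141, -0.0, -3.055]
wrist_force: [-9.1, -0.4, 4.7]
finger_gap: 0.6
gripper_force: 4.5
clock: 18.8
ee_pos: [629.7, -25.8, 1.8]
ee_rot: [3.14, -0.007, -3.055]
wrist_force: [-20.2, -1.8, 15.3]
finger_gap: 0.4
gripper_force: 9.9
clock: 19.05
ee_pos: [629.6, -25.8, 1.8]
ee_rot: [3.14, -0.012, -3.054]
wrist_force: [-28.4, -3.2, 19.9]
finger_gap: 0.2
gripper_force: 14.3
```

Seated firmly on both sides. Next the catch: pinch the knob with tips at z≈65.

```bash
python3 -m jog '[{"linear":[-0.014,0,0],"dr":[0,0,0]},{"linear":[0,0,0.045],"dr":[0,0,0]},{"linear":[0,0,0.045],"dr":[0,0,0]},{"linear":[0.009,0.035,0],"dr":[0,0,0]},{"linear":[0.009,0.035,0],"dr":[0,0,0]},{"linear":[0.009,0.035,0],"dr":[0,0,0]},{"linear":[0,0,0],"dr":[0,0,0]},{"linear":[0,0,0],"dr":[0,0,0]}]' 0.5
python3 - <<'E'
from h import *
cap('wrist','w6'); c=cap('side','s6'); c=load('w6')
# base check: predict knob, hinge, button, corner pixels
B=np.array([674.2,127.]);a=.087;R=np.array([[np.cos(a),-np.sin(a)],[np.sin(a),np.cos(a)]])
P=lambda x,y,z:np.round(proj(c,[*(B+R@[x,y]),z]),0)
print('knob',P(-32,-42.2,80),'FR',P(-47.5,-75,46),'FL',P(-47.5,75,46))
p=c['pixels'][60:260,130:430,::-1]
cv2.imwrite('pics/w6c.png',cv2.resize(np.clip(p.astype(float)*1.5,0,255).astype(np.uint8),(800,533),interpolation=cv2.INTER_CUBIC))
E
```

```text
clock: 20.05
ee_pos: [647.7, 78.8, 91.7]
ee_rot: [-3.142, -0.0, -3.055]
wrist_force: [-0.5, -0.2, -0.4]
finger_gap: 48.0
gripper_force: 0.0
knob [264. 212.] FR [222. 178.] FL [409. 179.]
```

View pics/w6c.png

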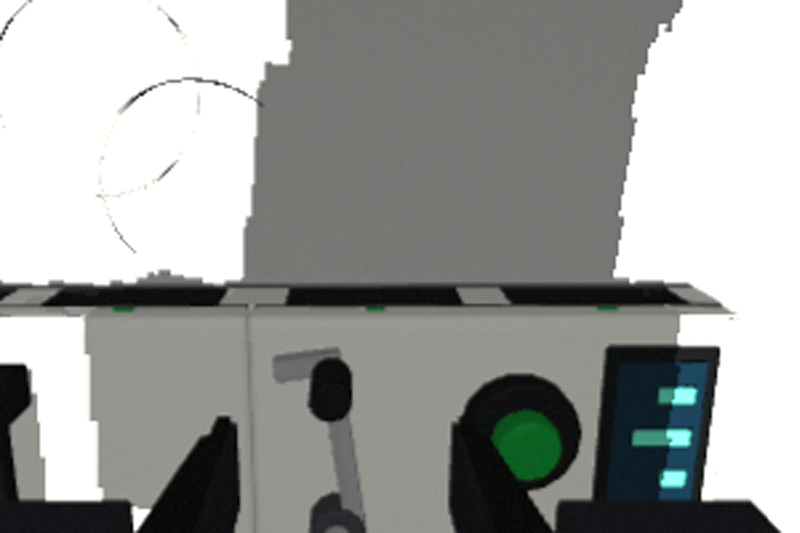

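The units are flush (seam at crop (248,320), fronts aligned). The knob top is at (331,400), i.e. the catch is already ~0.1 rad off open. Descend and pinch.

```bash
python3 -m jog '[{"linear":[0,-0.003,-0.026],"dr":[0,0,0]},{"linear":[0,0,-0.025],"dr":[0,0,0]},{"linear":[0,0,0],"dr":[0,0,0]}]' 0.5
python3 -m jog '[{"linear":[0,0,0],"dr":[0,0,0]},{"linear":[0,0,0],"dr":[0,0,0]},{"linear":[0,0,0],"dr":[0,0,0]},{"linear":[0,0,0],"dr":[0,0,0]},{"linear":[0,0,0],"dr":[0,0,0]}]' 0 8
python3 - <<'E'
import numpy as np
B=np.array([674.2,127.]);a=.087;R=np.array([[np.cos(a),-np.sin(a)],[np.sin(a),np.cos(a)]])
for q in np.r_[0,.1,.2:1.65:.15,1.57]: print(round(q,2),(B+R@[20-52*np.cos(q)-7.8*np.sin(q),-50-52*np.sin(q)+7.8*np.cos(q)]).round(1))
E
```

```text
clock: 20.52
ee_pos: [647.0, 75.2, 39.4]
ee_rot: [3.141, -0.003, -3.056]
wrist_force: [-0.1, -0.1, 0.5]
finger_gap: 47.9
gripper_force: 0.0
clock: 21.15
ee_pos: [648.0, 76.1, 41.2]
ee_rot: [-3.142, 0.0, -3.055]
wrist_force: [-0.5, -0.8, 2.8]
finger_gap: 11.6
gripper_force: 8.0
0.0 [646.   82.2]
0.1 [645.9  76.9]
0.2 [646.4  71.7]
0.35 [648.1  64. ]
0.5 [650.9  56.6]
0.65 [654.7  49.8]
0.8 [659.6  43.5]
0.95 [665.3  38.1]
1.1 [671.8  33.6]
1.25 [678.8  30.1]
1.4 [686.3  27.8]
1.55 [694.1  26.5]
1.57 [695.2  26.4]
```

```bash
python3 -m jog '[{"linear":[0.0005,-0.006,0],"dr":[0,0,0]},{"linear":[0,-0.006,0],"dr":[0,0,0]},{"linear":[0.003,-0.0074,0],"dr":[0,0,0]},{"linear":[0.0035,-0.0068,0],"dr":[0,0,0]},{"linear":[0.005,-0.0063,0],"dr":[0,0,0]},{"linear":[0.0055,-0.0054,0],"dr":[0,0,0]},{"linear":[0.0065,-0.0045,0],"dr":[0,0,0]},{"linear":[0.007,-0.0035,0],"dr":[0,0,0]},{"linear":[0,0,0],"dr":[0,0,0]}]' 0 12
python3 -m jog '[{"linear":[0.0075,-0.0023,0],"dr":[0,0,0]},{"linear":[0.004,-0.001,0],"dr":[0,0,0]},{"linear":[0,0,0],"dr":[0,0,0]}]'
python3 -m jog '[{"linear":[0.003,-0.0005,0],"dr":[0,0,0]},{"linear":[0,0,0],"dr":[0,0,0]}]'
python3 -m jog '[{"linear":[0.002,0,0],"dr":[0,0,0]},{"linear":[0,0,0],"dr":[0,0,0]}]'
```

```text
clock: 22.28
ee_pos: [680.0, 29.5, 41.0]
ee_rot: [-3.141, 0.001, -3.055]
wrist_force: [0.5, 2.4, 5.2]
finger_gap: 11.3
gripper_force: 12.0
clock: 22.65
ee_pos: [691.0, 26.6, 41.0]
ee_rot: [3.141, 0.001, -3.055]
wrist_force: [0.2, 3.9, 4.6]
finger_gap: 11.6
gripper_force: 12.0
clock: 22.9
ee_pos: [693.8, 26.3, 41.0]
ee_rot: [3.141, 0.0, -3.055]
wrist_force: [-0.7, 4.6, 4.3]
finger_gap: 11.5
gripper_force: 12.0
clock: 23.15
ee_pos: [695.2, 26.3, 40.9]
ee_rot: [3.141, -0.001, -3.055]
wrist_force: [-3.6, 4.1, 6.2]
finger_gap: 11.4
gripper_force: 12.0
```

```bash
python3 -m jog '[{"linear":[0.0015,0,0],"dr":[0,0,0]},{"linear":[0.0015,0,0],"dr":[0,0,0]},{"linear":[0,0,0],"dr":[0,0,0]}]' 0 30
python3 -m jog '[{"linear":[0.0015,0,0],"dr":[0,0,0]},{"linear":[0,0,0],"dr":[0,0,0]}]'
```

```text
clock: 23.52
ee_pos: [695.7, 26.3, 40.9]
ee_rot: [3.141, -0.007, -3.055]
wrist_force: [-15.7, 2.5, 13.7]
finger_gap: 11.2
gripper_force: 30.0
clock: 23.78
ee_pos: [695.9, 26.2, 40.8]
ee_rot: [3.14, -0.01, -3.055]
wrist_force: [-21.9, 2.1, 17.9]
finger_gap: 11.3
gripper_force: 30.0
```

```bash
python3 -m jog '[{"linear":[0,0,0],"dr":[0,0,0]},{"linear":[0,0,0],"dr":[0,0,0]},{"linear":[0,0,0],"dr":[0,0,0]},{"linear":[0,0,0.05],"dr":[0,0,0]},{"linear":[-0.04,0.01,0.04],"dr":[0,0,0]},{"linear":[-0.05,0.02,0.03],"dr":[0,0,0]},{"linear":[-0.05,0.02,0.03],"dr":[0,0,0]},{"linear":[-0.05,0.02,0.03],"dr":[0,0,0]},{"linear":[-0.04,0.02,0.03],"dr":[0,0,0]},{"linear":[0,0,0],"dr":[0,0,0]},{"linear":[0,0,0],"dr":[0,0,0]}]' 0.4
python3 - <<'E'
from h import *
print(ctrl.state()['joint_positions'].round(3))
c=cap('wrist','w7')
g=c['pixels'].astype(float); 
# predict cassette centre pixels
for n,x,y in (('A',494.5,319),('B',466.4,155),('C',443,-26.5)): print(n,np.round(proj(c,[x,y,10]),0))
B=[674.2,127]
cv2.imwrite('pics/w7.png',c['pixels'][:,:,::-1])
lab=cv2.cvtColor(c['pixels'],cv2.COLOR_RGB2GRAY)
for p in (20,50,90,110,130,150,180,210): print(p,(lab>p).mean().round(3),end=' ')
E
```

```text
clock: 25.15
ee_pos: [470.4, 116.3, 250.7]
ee_rot: [-3.142, 0.001, -3.055]
wrist_force: [-0.0, -0.2, -0.3]
finger_gap: 37.6
gripper_force: 0.0
[ 0.106  0.225  1.806 -0.     1.11  -1.552]
A [395. 182.]
B [286. 153.]
C [158. 125.]
20 0.754 50 0.682 90 0.545 110 0.539 130 0.53 150 0.027 180 0.013 210 0.0
```

View pics/w7.png

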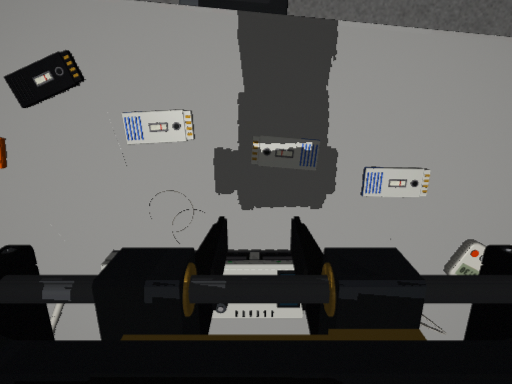

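```bash
cat >> h.py <<'E'
def rect(c,u,v,n=42,off=0,thr=14):
    u,v=int(u),int(v); p=c['pixels'][max(v-n,0):v+n,max(u-n,0):u+n].astype(np.int16)
    g=p.reshape(-1,3); bg=np.median(g,0)
    m=(np.abs(p-bg).max(2)>thr).astype(np.uint8); m=cv2.morphologyEx(m,cv2.MORPH_OPEN,np.ones((2,2)))
    m=cv2.morphologyEx(m,cv2.MORPH_CLOSE,np.ones((5,5)))
    k,l,s,ce=cv2.connectedComponentsWithStats(m); i=max(range(1,k),key=lambda i:s[i,4] if l[n-4:n+4,n-4:n+4].ravel().tolist().count(i) else 0)
    cn=max(cv2.findContours((l==i).astype(np.uint8),0,2)[0],key=cv2.contourArea)
    b=cv2.boxPoints(cv2.minAreaRect(cn))+[max(u-n,0),max(v-n,0)]
    w=np.array([pt(c,*q,8)[:2] for q in b]); e=[w[1]-w[0],w[2]-w[1]]; L=[np.linalg.norm(x) for x in e]
    d=e[int(L[1]>L[0])]; return w.mean(0).round(1),np.round(sorted(L),1),round(float(np.arctan2(d[1],d[0])),3)
E
python3 - <<'E'
from h import *
c=load('w7')
for n,u,v in(('A',395,182),('C',158,126)): print(n,rect(c,u,v))
k=.5
for n,g,o in (('A',(362.5,182.5),(429.5,181.5)),('B',(319.5,154),(252,150)),('C',(123,128),(193,125))):
    a,b=pt(c,*g,9)[:2],pt(c,*o,9)[:2]; d=b-a; print(n,((a+b)/2).round(1),np.linalg.norm(d).round(1),np.arctan2(d[1],d[0]).round(3))
E
```

```text
A (array([496.3, 320.5]), array([46.6, 99.7]), 1.635)
C (array([445.8, -25.4]), array([44.8, 98.6]), 1.717)
A [494.8 320.4] 98.0 1.674
B [464.8 154.5] 96.5 -1.542
C [444.8 -26.8] 97.9 1.701
```

Cassettes are at A (496,320), B (465,155), C (445,-26), as expected. Start with B.

```bash
python3 -m jog '[{"linear":[-0.0006,0.00725,-0.021],"dr":[0,0,-9.35]},{"linear":[-0.0006,0.00725,-0.021],"dr":[0,0,-9.35]},{"linear":[-0.0006,0.00725,-0.021],"dr":[0,0,-9.35]},{"linear":[-0.0006,0.00725,-0.021],"dr":[0,0,-9.35]},{"linear":[-0.0006,0.00725,-0.021],"dr":[0,0,-9.35]},{"linear":[-0.0006,0.00725,-0.021],"dr":[0,0,-9.35]},{"linear":[-0.0006,0.00725,-0.021],"dr":[0,0,-9.35]},{"linear":[-0.0006,0.00725,-0.021],"dr":[0,0,-9.35]},{"linear":[-0.0006,0.00725,-0.021],"dr":[0,0,-9.35]},{"linear":[-0.0006,0.00725,-0.021],"dr":[0,0,-9.35]},{"linear":[0,0,0],"dr":[0,0,0]},{"linear":[0,0,0],"dr":[0,0,0]}]' 0.75
python3 - <<'E'
from h import *
c=cap('wrist','w8'); cv2.imwrite('pics/w8.png',c['pixels'][:,:,::-1])
for d in (-47.5,0,47.5): print(np.round(proj(c,[465.5+.026*d,154.8-d,10]),0))
E
```

```text
clock: 26.7
ee_pos: [464.3, 188.5, 40.7]
ee_rot: [-3.141, 0.0, 1.6]
wrist_force: [-0.4, -0.3, 0.1]
finger_gap: 71.4
gripper_force: 0.0
[261. 185.]
[261. 242.]
[261. 292.]
```

Run:
```python
from h import *
c=load('w8'); g=c['pixels'].astype(int)
print('col261 rows170-215', g[170:216:2,261].tolist())
print('row200', [tuple(x) for x in g[200,215:310:3].tolist()])
for p in ((40,)):pass
b=(g[:,:,2]-g[:,:,0]>25); ys,xs=np.where(b); print('blue',len(ys),ys.min(),ys.max(),np.percentile(xs,[2,50,98]))
for y in(22,-22): print(proj(c,[465.5+y,154.8+40,10]))
```

```text
col261 rows170-215 [[78, 78, 77], [78, 79, 77], [78, 78, 77], [80, 79, 77], [78, 78, 76], [79, 79, 78], [79, 80, 78], [79, 79, 77], [12, 34, 77], [95, 95, 90], [99, 99, 95], [29, 46, 91], [64, 73, 90], [99, 98, 95], [40, 52, 91], [44, 58, 90], [100, 99, 97], [40, 52, 91], [25, 45, 88], [99, 99, 95], [47, 60, 90], [24, 46, 89], [99, 98, 95]]
row200 [(77, 76, 76), (78, 78, 77), (78, 78, 77), (77, 77, 75), (77, 77, 76), (78, 78, 76), (79, 77, 77), (89, 89, 88), (99, 99, 97), (99, 98, 96), (88, 89, 95), (64, 70, 85), (64, 72, 89), (64, 73, 90), (43, 57, 84), (43, 59, 89), (44, 59, 90), (24, 45, 87), (24, 46, 88), (26, 46, 90), (11, 36, 89), (10, 35, 90), (9, 36, 92), (26, 47, 90), (99, 99, 95), (100, 99, 96), (79, 79, 77), (79, 79, 77), (79, 79, 77), (79, 79, 77), (79, 79, 77), (79, 80, 78)]
blue 1565 49 218 [244. 296. 338.]
(np.float64(291.21797038760525), np.float64(195.31631514000568))
(np.float64(233.95297482946), np.float64(193.65818893565188))
```

Numeric check: cassette edges at 235–292, end at v 186, as predicted. Descend and grip.

```bash
python3 -m jog '[{"linear":[0,0,-0.03],"dr":[0,0,0]},{"linear":[0,0,-0.02],"dr":[0,0,0]},{"linear":[0,0,-0.008],"dr":[0,0,0]},{"linear":[0,0,-0.003],"dr":[0,0,0]},{"linear":[0,0,0],"dr":[0,0,0]},{"linear":[0,0,0],"dr":[0,0,0]}]'
python3 -m jog '[{"linear":[0,0,0],"dr":[0,0,0]},{"linear":[0,0,0],"dr":[0,0,0]},{"linear":[0,0,0],"dr":[0,0,0]},{"linear":[0,0,0],"dr":[0,0,0]},{"linear":[0,0,0],"dr":[0,0,0]}]' 0 30
```

```text
clock: 27.5
ee_pos: [464.3, 189.0, -19.5]
ee_rot: [3.14, -0.0, 1.597]
wrist_force: [-0.4, -0.3, -0.4]
finger_gap: 71.6
gripper_force: 0.0
clock: 28.12
ee_pos: [464.0, 189.0, -20.1]
ee_rot: [3.141, -0.0, 1.596]
wrist_force: [-0.0, -0.9, 2.6]
finger_gap: 43.6
gripper_force: 29.9
```

```bash
python3 -m jog '[{"linear":[0,0,0.03],"dr":[0,0,0]},{"linear":[0,0,0.03],"dr":[0,0,0]},{"linear":[0.0064,-0.0111,0],"dr":[0,0,9.35]},{"linear":[0.0064,-0.0111,0],"dr":[0,0,9.35]},{"linear":[0.0064,-0.0111,0],"dr":[0,0,9.35]},{"linear":[0.0064,-0.0111,0],"dr":[0,0,9.35]},{"linear":[0.0064,-0.0111,0],"dr":[0,0,9.35]},{"linear":[0.0064,-0.0111,0],"dr":[0,0,9.35]},{"linear":[0.0064,-0.0111,0],"dr":[0,0,9.35]},{"linear":[0.0064,-0.0111,0],"dr":[0,0,9.35]},{"linear":[0.0064,-0.0111,0],"dr":[0,0,9.35]},{"linear":[0.0064,-0.0111,0],"dr":[0,0,9.35]}]'
python3 -m jog '[{"linear":[0,0,-0.02],"dr":[0,0,0]},{"linear":[0,0,-0.02],"dr":[0,0,0]},{"linear":[0,0,0],"dr":[0,0,0]},{"linear":[0,0,0],"dr":[0,0,0]}]'
python3 - <<'E'
from h import *
s=ctrl.state(); print(s['joint_positions'].round(2))
for n in('wrist','side'):cap(n,n[0]+'9')
E
```

```text
clock: 29.62
ee_pos: [527.9, 77.5, 39.7]
ee_rot: [3.141, -0.001, -3.05]
wrist_force: [-0.8, -0.4, -0.0]
finger_gap: 43.5
gripper_force: 29.9
clock: 30.12
ee_pos: [528.1, 78.0, 0.3]
ee_rot: [3.142, 0.0, -3.055]
wrist_force: [-0.5, 0.3, 0.5]
finger_gap: 43.1
gripper_force: 29.9
[ 0.02  0.64  1.95  0.    0.56 -1.63]
```

```bash
python3 -m jog '[{"linear":[0,0,-0.005],"dr":[0,0,0]},{"linear":[0.008,0.0007,0],"dr":[0,0,0]},{"linear":[0.008,0.0007,0],"dr":[0,0,0]},{"linear":[0.005,0.0004,0],"dr":[0,0,0]},{"linear":[0.005,0.0004,0],"dr":[0,0,0]},{"linear":[0.004,0.0004,0],"dr":[0,0,0]},{"linear":[0,0,0],"dr":[0,0,0]}]'
python3 -m jog '[{"linear":[0.005,0.0004,0],"dr":[0,0,0]},{"linear":[0.005,0.0005,0],"dr":[0,0,0]},{"linear":[0,0,0],"dr":[0,0,0]}]'
```

```text
clock: 31.1
ee_pos: [558.1, 80.6, -5.2]
ee_rot: [3.141, 0.0, -3.055]
wrist_force: [0.9, 0.0, -0.5]
finger_gap: 43.6
gripper_force: 29.9
clock: 31.48
ee_pos: [568.3, 81.5, -5.2]
ee_rot: [3.142, 0.0, -3.055]
wrist_force: [1.5, 0.8, -1.4]
finger_gap: 43.6
gripper_force: 29.9
```

```bash
python3 -m jog '[{"linear":[0.006,0.0005,0],"dr":[0,0,0]},{"linear":[0.006,0.0005,0],"dr":[0,0,0]},{"linear":[0.006,0.0006,0],"dr":[0,0,0]},{"linear":[0.006,0.0005,0],"dr":[0,0,0]},{"linear":[0.006,0.0005,0],"dr":[0,0,0]},{"linear":[0.005,0.0004,0],"dr":[0,0,0]},{"linear":[0.004,0.0004,0],"dr":[0,0,0]},{"linear":[0,0,0],"dr":[0,0,0]}]'
python3 -m jog '[{"linear":[0.002,0.0002,0],"dr":[0,0,0]},{"linear":[0.002,0.0002,0],"dr":[0,0,0]},{"linear":[0,0,0],"dr":[0,0,0]}]'
```

```text
clock: 32.48
ee_pos: [607.1, 84.8, -5.2]
ee_rot: [3.142, 0.0, -3.055]
wrist_force: [-0.1, 0.4, -0.7]
finger_gap: 43.2
gripper_force: 29.9
clock: 32.85
ee_pos: [611.1, 85.3, -5.1]
ee_rot: [3.142, 0.0, -3.055]
wrist_force: [0.5, 0.8, 0.1]
finger_gap: 43.6
gripper_force: 29.9
```

```bash
python3 -m jog '[{"linear":[0.0015,0.0001,0],"dr":[0,0,0]},{"linear":[0.0015,0.0001,0],"dr":[0,0,0]},{"linear":[0,0,0],"dr":[0,0,0]}]'
python3 -m jog '[{"linear":[0.001,0,0],"dr":[0,0,0]},{"linear":[0.001,0,0],"dr":[0,0,0]},{"linear":[0,0,0],"dr":[0,0,0]}]'
```

```text
clock: 33.22
ee_pos: [611.8, 85.4, -5.8]
ee_rot: [3.141, -0.005, -3.055]
wrist_force: [-7.7, 0.0, 1.5]
finger_gap: 43.5
gripper_force: 30.0
clock: 33.6
ee_pos: [612.0, 85.8, -6.2]
ee_rot: [3.141, -0.009, -3.055]
wrist_force: [-14.5, 2.4, 1.3]
finger_gap: 43.7
gripper_force: 30.0
```

Home in slot 2 (firm stop at x=612). Release and go to cassette A.

```bash
python3 -m jog '[{"linear":[-0.003,0,0],"dr":[0,0,0]},{"linear":[0,0,0],"dr":[0,0,0]},{"linear":[0,0,0],"dr":[0,0,0]},{"linear":[0,0,0.03],"dr":[0,0,0]},{"linear":[0,0,0.035],"dr":[0,0,0]},{"linear":[0,0,0],"dr":[0,0,0]}]' 0.62
python3 -m jog '[{"linear":[-0.0112,0.0201,0],"dr":[0,0,-9.1]},{"linear":[-0.0112,0.0201,0],"dr":[0,0,-9.1]},{"linear":[-0.0112,0.0201,0],"dr":[0,0,-9.1]},{"linear":[-0.0112,0.0201,0],"dr":[0,0,-9.1]},{"linear":[-0.0112,0.0201,0],"dr":[0,0,-9.1]},{"linear":[-0.0112,0.0201,0],"dr":[0,0,-9.1]},{"linear":[-0.0112,0.0201,0],"dr":[0,0,-9.1]},{"linear":[-0.0112,0.0201,0],"dr":[0,0,-9.1]},{"linear":[-0.0112,0.0201,0],"dr":[0,0,-9.1]},{"linear":[-0.0112,0.0201,0],"dr":[0,0,-9.1]},{"linear":[0,0,-0.015],"dr":[0,0,0]},{"linear":[0,0,0],"dr":[0,0,0]}]' 0.75
cat >> h.py <<'E'
def chk(c,x,y,yaw,s):  # predict grip-end edges vs picture; s: nose dir sign in tool
    d=np.array([np.cos(yaw),np.sin(yaw)]); n=np.array([-d[1],d[0]]); P=lambda a,b:np.round(proj(c,[*(np.array([x,y])+a*d+b*n),10]),1)
    print({k:P(*q) for k,q in dict(gripend=(-47.5,0),nose=(47.5,0),gL=(-40,22),gR=(-40,-22),nL=(30,22),nR=(30,-22)).items()})
E
python3 - <<'E'
from h import *
c=cap('wrist','w10'); chk(c,496,320.5,1.64,1)
c=cap('top','t10'); r=np.round(proj(c,[496,320.5,5]),0);print(r)
try: print(rect(c,*r,n=26)); r=proj(c,[445,-26,5]);print(rect(c,*r,n=26))
except Exception as e: print(e)
E
```

```text
clock: 34.35
ee_pos: [614.5, 85.4, 62.4]
ee_rot: [-3.141, 0.005, -3.055]
wrist_force: [0.0, -1.0, -0.2]
finger_gap: 58.6
gripper_force: 0.0
clock: 35.85
ee_pos: [500.4, 285.7, 43.1]
ee_rot: [-3.139, 0.001, 1.643]
wrist_force: [0.2, -1.1, 0.2]
finger_gap: 71.6
gripper_force: 0.0
{'gripend': array([258.3, 216. ]), 'nose': array([258.8,  90.6]), 'gL': array([230.3, 207. ]), 'gR': array([286.3, 207.3]), 'nL': array([228.2, 115.9]), 'nR': array([289.2, 116.2])}
[139. 222.]
(array([498.9, 322. ]), array([156.3, 157.7]), -1.577)
(array([442. , -30.4]), array([45.5, 94.6]), -1.428)
```

Run:
```python
from h import *
c=load('w10'); g=c['pixels'].astype(int).sum(2)//3
for r in (116,150,190): print(r,[(i,int(g[r,i])) for i in range(212,306,4)])
print('col',[(i,int(g[i,250])) for i in range(74,110,3)], [(i,int(g[i,250])) for i in range(195,235,3)])
```

```text
116 [(212, 73), (216, 72), (220, 73), (224, 71), (228, 75), (232, 93), (236, 93), (240, 94), (244, 94), (248, 93), (252, 93), (256, 42), (260, 40), (264, 77), (268, 93), (272, 94), (276, 92), (280, 93), (284, 93), (288, 90), (292, 72), (296, 73), (300, 73), (304, 72)]
150 [(212, 73), (216, 73), (220, 72), (224, 72), (228, 73), (232, 93), (236, 93), (240, 92), (244, 93), (248, 92), (252, 40), (256, 85), (260, 84), (264, 45), (268, 93), (272, 92), (276, 92), (280, 93), (284, 93), (288, 74), (292, 73), (296, 73), (300, 71), (304, 73)]
190 [(212, 71), (216, 72), (220, 72), (224, 72), (228, 72), (232, 90), (236, 91), (240, 91), (244, 91), (248, 91), (252, 92), (256, 91), (260, 92), (264, 92), (268, 91), (272, 91), (276, 92), (280, 91), (284, 92), (288, 72), (292, 72), (296, 73), (300, 73), (304, 73)]
col [(74, 175), (77, 177), (80, 176), (83, 177), (86, 176), (89, 176), (92, 222), (95, 76), (98, 76), (101, 83), (104, 92), (107, 91)] [(195, 62), (198, 78), (201, 70), (204, 77), (207, 69), (210, 77), (213, 70), (216, 74), (219, 71), (222, 71), (225, 72), (228, 72), (231, 72), (234, 71)]
```

```bash
python3 -m jog '[{"linear":[-0.002,0.001,-0.03],"dr":[0,0,0]},{"linear":[0,0,-0.02],"dr":[0,0,0]},{"linear":[0,0,-0.01],"dr":[0,0,0]},{"linear":[0,0,-0.003],"dr":[0,0,0]},{"linear":[0,0,0],"dr":[0,0,0]},{"linear":[0,0,0],"dr":[0,0,0]}]'
python3 -m jog '[{"linear":[0,0,0],"dr":[0,0,0]},{"linear":[0,0,0],"dr":[0,0,0]},{"linear":[0,0,0],"dr":[0,0,0]},{"linear":[0,0,0],"dr":[0,0,0]},{"linear":[0,0,0],"dr":[0,0,0]}]' 0 30
```

```text
clock: 36.7
ee_pos: [499.3, 287.6, -17.5]
ee_rot: [3.14, -0.0, 1.64]
wrist_force: [-0.1, -0.2, 0.4]
finger_gap: 71.3
gripper_force: 0.0
clock: 37.33
ee_pos: [499.0, 287.5, -18.1]
ee_rot: [3.141, -0.0, 1.64]
wrist_force: [-0.7, -0.1, 2.0]
finger_gap: 43.6
gripper_force: 30.0
```

```bash
python3 -m jog '[{"linear":[0,0,0],"dr":[0,0,0]},{"linear":[0,0,0],"dr":[0,0,0]},{"linear":[0,0,-0.003],"dr":[0,0,0]},{"linear":[0,0,0],"dr":[0,0,0]}]' 0.6
python3 -m jog '[{"linear":[0,0,0],"dr":[0,0,0]},{"linear":[0,0,0],"dr":[0,0,0]},{"linear":[0,0,0],"dr":[0,0,0]},{"linear":[0,0,0],"dr":[0,0,0]}]' 0 30
```

```text
clock: 37.83
ee_pos: [498.8, 287.4, -21.5]
ee_rot: [-3.141, 0.0, 1.64]
wrist_force: [-1.0, -0.4, 0.2]
finger_gap: 57.2
gripper_force: 0.0
clock: 38.33
ee_pos: [498.9, 287.4, -21.1]
ee_rot: [3.142, -0.0, 1.64]
wrist_force: [0.6, -0.5, -0.3]
finger_gap: 43.6
gripper_force: 30.0
```

```bash
python3 -m jog '[{"linear":[0,0,0.03],"dr":[0,0,0]},{"linear":[0,0,0.03],"dr":[0,0,0]},{"linear":[0.00228,-0.01375,0],"dr":[0,0,-8.9]},{"linear":[0.00228,-0.01375,0],"dr":[0,0,-8.9]},{"linear":[0.00228,-0.01375,0],"dr":[0,0,-8.9]},{"linear":[0.00228,-0.01375,0],"dr":[0,0,-8.9]},{"linear":[0.00228,-0.01375,0],"dr":[0,0,-8.9]},{"linear":[0.00228,-0.01375,0],"dr":[0,0,-8.9]},{"linear":[0.00228,-0.01375,0],"dr":[0,0,-8.9]},{"linear":[0.00228,-0.01375,0],"dr":[0,0,-8.9]},{"linear":[0.00228,-0.01375,0],"dr":[0,0,-8.9]},{"linear":[0.00228,-0.01375,0],"dr":[0,0,-8.9]}]'
python3 -m jog '[{"linear":[0,0,-0.02],"dr":[0,0,0]},{"linear":[0,0,-0.02],"dr":[0,0,0]},{"linear":[0,0,-0.005],"dr":[0,0,0]},{"linear":[0,0,0],"dr":[0,0,0]},{"linear":[0,0,0],"dr":[0,0,0]}]'
```

```text
clock: 39.83
ee_pos: [521.7, 149.5, 38.9]
ee_rot: [3.141, 0.0, 0.082]
wrist_force: [-0.9, -0.9, -0.5]
finger_gap: 43.6
gripper_force: 30.0
clock: 40.45
ee_pos: [522.1, 150.0, -5.5]
ee_rot: [3.142, -0.001, 0.087]
wrist_force: [0.5, -0.8, -0.3]
finger_gap: 43.4
gripper_force: 30.0
```

```bash
python3 -m jog '[{"linear":[0.008,0.0007,0],"dr":[0,0,0]},{"linear":[0.008,0.0007,0],"dr":[0,0,0]},{"linear":[0.005,0.0004,0],"dr":[0,0,0]},{"linear":[0.005,0.0004,0],"dr":[0,0,0]},{"linear":[0.005,0.0004,0],"dr":[0,0,0]},{"linear":[0.005,0.0005,0],"dr":[0,0,0]},{"linear":[0.004,0.0003,0],"dr":[0,0,0]},{"linear":[0,0,0],"dr":[0,0,0]}]'
python3 -m jog '[{"linear":[0.006,0.0005,0],"dr":[0,0,0]},{"linear":[0.006,0.0005,0],"dr":[0,0,0]},{"linear":[0.006,0.0006,0],"dr":[0,0,0]},{"linear":[0.006,0.0005,0],"dr":[0,0,0]},{"linear":[0.006,0.0005,0],"dr":[0,0,0]},{"linear":[0.006,0.0005,0],"dr":[0,0,0]},{"linear":[0.006,0.0005,0],"dr":[0,0,0]},{"linear":[0,0,0],"dr":[0,0,0]}]'
```

```text
clock: 41.45
ee_pos: [562.0, 153.3, -6.2]
ee_rot: [3.142, -0.0, 0.087]
wrist_force: [-0.3, -0.3, -0.6]
finger_gap: 43.5
gripper_force: 30.0
clock: 42.45
ee_pos: [604.1, 156.9, -6.2]
ee_rot: [3.141, -0.0, 0.087]
wrist_force: [-0.1, -0.4, -1.0]
finger_gap: 43.8
gripper_force: 30.0
```

```bash
python3 -m jog '[{"linear":[0.0015,0.0001,0],"dr":[0,0,0]},{"linear":[0.0015,0.0001,0],"dr":[0,0,0]},{"linear":[0,0,0],"dr":[0,0,0]}]'
python3 -m jog '[{"linear":[0.001,0.0001,0],"dr":[0,0,0]},{"linear":[0.001,0.0001,0],"dr":[0,0,0]},{"linear":[0,0,0],"dr":[0,0,0]}]'
```

```text
clock: 42.82
ee_pos: [606.8, 157.2, -6.1]
ee_rot: [3.142, -0.0, 0.087]
wrist_force: [0.4, -0.5, -0.7]
finger_gap: 43.7
gripper_force: 30.0
clock: 43.2
ee_pos: [608.8, 157.3, -6.2]
ee_rot: [3.141, 0.0, 0.087]
wrist_force: [-0.0, -0.2, -0.4]
finger_gap: 43.4
gripper_force: 30.0
```

```bash
python3 -m jog '[{"linear":[0.001,0.0001,0],"dr":[0,0,0]},{"linear":[0.001,0.0001,0],"dr":[0,0,0]},{"linear":[0,0,0],"dr":[0,0,0]}]'
python3 -m jog '[{"linear":[0.001,0.0001,0],"dr":[0,0,0]},{"linear":[0.001,0.0001,0],"dr":[0,0,0]},{"linear":[0,0,0],"dr":[0,0,0]}]'
```

```text
clock: 43.58
ee_pos: [608.8, 157.3, -6.7]
ee_rot: [3.141, 0.004, 0.087]
wrist_force: [-7.6, -1.4, 1.5]
finger_gap: 43.6
gripper_force: 30.0
clock: 43.95
ee_pos: [609.0, 157.0, -7.1]
ee_rot: [3.141, 0.009, 0.087]
wrist_force: [-14.3, -3.6, 3.9]
finger_gap: 43.5
gripper_force: 30.0
```

```bash
python3 -m jog '[{"linear":[-0.003,0,0],"dr":[0,0,0]},{"linear":[0,0,0],"dr":[0,0,0]},{"linear":[0,0,0],"dr":[0,0,0]},{"linear":[0,0,0.03],"dr":[0,0,0]},{"linear":[0,0,0.035],"dr":[0,0,0]},{"linear":[0,0,0],"dr":[0,0,0]}]' 0.62
python3 -m jog '[{"linear":[-0.0160,-0.0217,0],"dr":[0,0,9.3]},{"linear":[-0.0160,-0.0217,0],"dr":[0,0,9.3]},{"linear":[-0.0160,-0.0217,0],"dr":[0,0,9.3]},{"linear":[-0.0160,-0.0217,0],"dr":[0,0,9.3]},{"linear":[-0.0160,-0.0217,0],"dr":[0,0,9.3]},{"linear":[-0.0160,-0.0217,0],"dr":[0,0,9.3]},{"linear":[-0.0160,-0.0217,0],"dr":[0,0,9.3]},{"linear":[-0.0160,-0.0217,0],"dr":[0,0,9.3]},{"linear":[-0.0160,-0.0217,0],"dr":[0,0,9.3]},{"linear":[-0.0160,-0.0217,0],"dr":[0,0,9.3]},{"linear":[0,0,-0.015],"dr":[0,0,0]},{"linear":[0,0,0],"dr":[0,0,0]}]' 0.75
python3 - <<'E'
from h import *
c=cap('wrist','w11'); chk(c,445,-26,1.71,1)
g=c['pixels'].astype(int).sum(2)//3
for r in (116,190): print(r,[(i,int(g[r,i])) for i in range(204,314,4)])
print('col',[(i,int(g[i,250])) for i in range(70,110,3)], [(i,int(g[i,250])) for i in range(195,235,3)])
E
```

```text
clock: 44.7
ee_pos: [611.3, 158.0, 61.5]
ee_rot: [-3.141, -0.005, 0.087]
wrist_force: [0.0, -0.1, -0.1]
finger_gap: 59.3
gripper_force: 0.0
clock: 46.2
ee_pos: [449.2, -59.4, 43.0]
ee_rot: [-3.14, -0.001, 1.709]
wrist_force: [0.3, -0.1, -0.3]
finger_gap: 71.0
gripper_force: 0.0
{'gripend': array([261.4, 217.9]), 'nose': array([261.8,  93. ]), 'gL': array([233.5, 209.1]), 'gR': array([289.4, 209.1]), 'nL': array([231.2, 118.3]), 'nR': array([292.2, 118.3])}
116 [(204, 76), (208, 75), (212, 75), (216, 75), (220, 76), (224, 75), (228, 77), (232, 88), (236, 98), (240, 98), (244, 98), (248, 98), (252, 98), (256, 98), (260, 98), (264, 98), (268, 99), (272, 98), (276, 98), (280, 98), (284, 97), (288, 98), (292, 78), (296, 75), (300, 75), (304, 76), (308, 76), (312, 76)]
190 [(204, 76), (208, 76), (212, 77), (216, 77), (220, 77), (224, 77), (228, 76), (232, 76), (236, 97), (240, 97), (244, 56), (248, 52), (252, 50), (256, 51), (260, 50), (264, 51), (268, 51), (272, 52), (276, 50), (280, 51), (284, 95), (288, 96), (292, 76), (296, 76), (300, 75), (304, 75), (308, 75), (312, 76)]
col [(70, 74), (73, 76), (76, 76), (79, 76), (82, 76), (85, 76), (88, 77), (91, 76), (94, 75), (97, 99), (100, 98), (103, 98), (106, 98), (109, 87)] [(195, 82), (198, 74), (201, 96), (204, 60), (207, 96), (210, 61), (213, 82), (216, 74), (219, 80), (222, 77), (225, 76), (228, 76), (231, 77), (234, 76)]
```

```bash
python3 -m jog '[{"linear":[0,0,-0.03],"dr":[0,0,0]},{"linear":[0,0,-0.02],"dr":[0,0,0]},{"linear":[0,0,-0.01],"dr":[0,0,0]},{"linear":[0,0,-0.002],"dr":[0,0,0]},{"linear":[0,0,0],"dr":[0,0,0]},{"linear":[0,0,0],"dr":[0,0,0]}]'
```

```text
clock: 47.0
ee_pos: [450.0, -59.3, -17.6]
ee_rot: [3.141, 0.0, 1.71]
wrist_force: [-1.0, 0.2, 0.4]
finger_gap: 71.3
gripper_force: 0.0
```

```bash
python3 -m jog '[{"linear":[0,0,-0.003],"dr":[0,0,0]},{"linear":[0,0,0],"dr":[0,0,0]}]'
python3 -m jog '[{"linear":[0,0,0],"dr":[0,0,0]},{"linear":[0,0,0],"dr":[0,0,0]},{"linear":[0,0,0],"dr":[0,0,0]},{"linear":[0,0,0],"dr":[0,0,0]},{"linear":[0,0,0],"dr":[0,0,0]}]' 0 30
python3 - <<'E'
import numpy as np
from bench import ctrl
t=ctrl.state()['ee_pos']; d=np.array([np.cos(1.71),np.sin(1.71)]); f=float((np.array([445,-26])-t[:2])@d)
a=.0866;R=np.array([[np.cos(a),-np.sin(a)],[np.sin(a),np.cos(a)]])
print(f,'start',np.array([674.2,127])+R@[-150,-186],'home',np.array([674.2,127])+R@[-30-f,-186])
E
```

```text
clock: 47.25
ee_pos: [449.7, -59.3, -21.2]
ee_rot: [3.142, -0.0, 1.71]
wrist_force: [0.9, 0.7, -0.1]
finger_gap: 71.4
gripper_force: 0.0
clock: 47.88
ee_pos: [449.8, -59.3, -21.1]
ee_rot: [3.141, 0.0, 1.71]
wrist_force: [0.2, -0.0, 0.7]
finger_gap: 43.6
gripper_force: 29.9
33.60920374718527 start [540.8495898  -71.27674624] home [626.91664197 -63.80465103]
```

```bash
python3 -m jog '[{"linear":[0,0,0.03],"dr":[0,0,0]},{"linear":[0,0,0.03],"dr":[0,0,0]},{"linear":[0.0091,-0.0012,0],"dr":[0,0,-9.3]},{"linear":[0.0091,-0.0012,0],"dr":[0,0,-9.3]},{"linear":[0.0091,-0.0012,0],"dr":[0,0,-9.3]},{"linear":[0.0091,-0.0012,0],"dr":[0,0,-9.3]},{"linear":[0.0091,-0.0012,0],"dr":[0,0,-9.3]},{"linear":[0.0091,-0.0012,0],"dr":[0,0,-9.3]},{"linear":[0.0091,-0.0012,0],"dr":[0,0,-9.3]},{"linear":[0.0091,-0.0012,0],"dr":[0,0,-9.3]},{"linear":[0.0091,-0.0012,0],"dr":[0,0,-9.3]},{"linear":[0.0091,-0.0012,0],"dr":[0,0,-9.3]}]'
python3 -m jog '[{"linear":[0,0,-0.02],"dr":[0,0,0]},{"linear":[0,0,-0.02],"dr":[0,0,0]},{"linear":[0,0,-0.005],"dr":[0,0,0]},{"linear":[0,0,0],"dr":[0,0,0]},{"linear":[0,0,0],"dr":[0,0,0]}]'
```

```text
clock: 49.38
ee_pos: [540.8, -71.2, 38.7]
ee_rot: [-3.142, 0.0, 0.081]
wrist_force: [-0.4, 0.1, 0.4]
finger_gap: 43.7
gripper_force: 29.9
clock: 50.0
ee_pos: [541.1, -71.3, -5.5]
ee_rot: [3.141, -0.001, 0.087]
wrist_force: [-0.5, -0.4, -0.6]
finger_gap: 43.9
gripper_force: 29.9
```

```bash
python3 -m jog '[{"linear":[0.008,0.0007,0],"dr":[0,0,0]},{"linear":[0.008,0.0007,0],"dr":[0,0,0]},{"linear":[0.005,0.0004,0],"dr":[0,0,0]},{"linear":[0.005,0.0004,0],"dr":[0,0,0]},{"linear":[0.005,0.0004,0],"dr":[0,0,0]},{"linear":[0.005,0.0005,0],"dr":[0,0,0]},{"linear":[0.004,0.0003,0],"dr":[0,0,0]},{"linear":[0,0,0],"dr":[0,0,0]}]'
```

```text
clock: 51.0
ee_pos: [580.9, -67.8, -6.2]
ee_rot: [3.141, -0.0, 0.087]
wrist_force: [0.5, 0.2, -0.5]
finger_gap: 43.9
gripper_force: 29.9
```

```bash
python3 -m jog '[{"linear":[0.006,0.0005,0],"dr":[0,0,0]},{"linear":[0.006,0.0005,0],"dr":[0,0,0]},{"linear":[0.006,0.0006,0],"dr":[0,0,0]},{"linear":[0.006,0.0005,0],"dr":[0,0,0]},{"linear":[0.006,0.0005,0],"dr":[0,0,0]},{"linear":[0.006,0.0005,0],"dr":[0,0,0]},{"linear":[0.006,0.0005,0],"dr":[0,0,0]},{"linear":[0,0,0],"dr":[0,0,0]}]'
python3 -m jog '[{"linear":[0.0015,0.0001,0],"dr":[0,0,0]},{"linear":[0.0015,0.0001,0],"dr":[0,0,0]},{"linear":[0,0,0],"dr":[0,0,0]}]'
python3 -m jog '[{"linear":[0.001,0.0001,0],"dr":[0,0,0]},{"linear":[0.001,0.0001,0],"dr":[0,0,0]},{"linear":[0,0,0],"dr":[0,0,0]}]'
```

```text
clock: 52.0
ee_pos: [623.1, -64.2, -6.2]
ee_rot: [3.141, -0.0, 0.087]
wrist_force: [-0.0, -0.1, -0.9]
finger_gap: 43.6
gripper_force: 29.9
clock: 52.38
ee_pos: [625.8, -64.1, -6.1]
ee_rot: [3.141, -0.0, 0.087]
wrist_force: [0.4, 0.7, -0.8]
finger_gap: 43.7
gripper_force: 29.9
clock: 52.75
ee_pos: [627.8, -63.9, -6.1]
ee_rot: [3.142, -0.0, 0.087]
wrist_force: [0.7, -0.1, -1.0]
finger_gap: 43.8
gripper_force: 29.9
```

```bash
python3 -m jog '[{"linear":[0.001,0.0001,0],"dr":[0,0,0]},{"linear":[0.001,0.0001,0],"dr":[0,0,0]},{"linear":[0,0,0],"dr":[0,0,0]}]'
python3 -m jog '[{"linear":[0.001,0.0001,0],"dr":[0,0,0]},{"linear":[0.001,0.0001,0],"dr":[0,0,0]},{"linear":[0,0,0],"dr":[0,0,0]}]'
```

```text
clock: 53.12
ee_pos: [629.1, -63.7, -6.3]
ee_rot: [-3.141, 0.001, 0.087]
wrist_force: [-4.7, -1.7, 0.3]
finger_gap: 43.5
gripper_force: 29.9
clock: 53.5
ee_pos: [629.2, -63.6, -6.8]
ee_rot: [-3.141, 0.006, 0.087]
wrist_force: [-11.5, -3.8, 1.3]
finger_gap: 43.4
gripper_force: 29.9
```

```bash
python3 -m jog '[{"linear":[-0.003,0,0],"dr":[0,0,0]},{"linear":[0,0,0],"dr":[0,0,0]},{"linear":[0,0,0],"dr":[0,0,0]},{"linear":[0,0,0.03],"dr":[0,0,0]},{"linear":[0,0,0.035],"dr":[0,0,0]},{"linear":[-0.015,0.017,0.03],"dr":[0,0,0]},{"linear":[-0.015,0.017,0.03],"dr":[0,0,0]},{"linear":[-0.015,0.017,0.03],"dr":[0,0,0]},{"linear":[-0.015,0.017,0.03],"dr":[0,0,0]},{"linear":[-0.015,0.017,0.03],"dr":[0,0,0]},{"linear":[-0.015,0.017,0.03],"dr":[0,0,0]},{"linear":[0,0.017,0],"dr":[0,0,0]}]' 0.62
python3 -m jog '[{"linear":[0,0,0],"dr":[0,0,0]},{"linear":[0,0,0],"dr":[0,0,0]}]'
python3 - <<'E'
from h import *
c=cap('wrist','w12'); cap('top','t12'); cap('side','s12')
a=.0866;R=np.array([[np.cos(a),-np.sin(a)],[np.sin(a),np.cos(a)]])
P=lambda x,y,z:np.round(proj(c,[*(np.array([674.2,127])+R@[x,y]),z]),0)
print('grip ends',[P(-77.5,y,24) for y in(36,-36,-186)],'front',[P(-47.5,y,46) for y in (75,-75,-225)],'btn',P(0,0,50))
p=c['pixels'][:,:,::-1]; cv2.imwrite('pics/w12b.png',cv2.resize(np.clip(p[0:240,30:500].astype(float)*1.3,0,255).astype(np.uint8),(800,409),interpolation=cv2.INTER_CUBIC))
E
```

```text
clock: 55.0
ee_pos: [539.2, 56.3, 241.2]
ee_rot: [3.141, -0.005, 0.087]
wrist_force: [0.2, 0.9, -0.8]
finger_gap: 59.1
gripper_force: 0.0
clock: 55.25
ee_pos: [538.8, 55.3, 237.6]
ee_rot: [3.142, 0.002, 0.087]
wrist_force: [-0.2, -0.4, 1.2]
finger_gap: 58.8
gripper_force: 0.0
grip ends [array([184., 105.]), array([240., 105.]), array([357., 105.])] front [array([145.,  80.]), array([272.,  80.]), array([398.,  80.])] btn [206.  35.]
```

View pics/w12b.png

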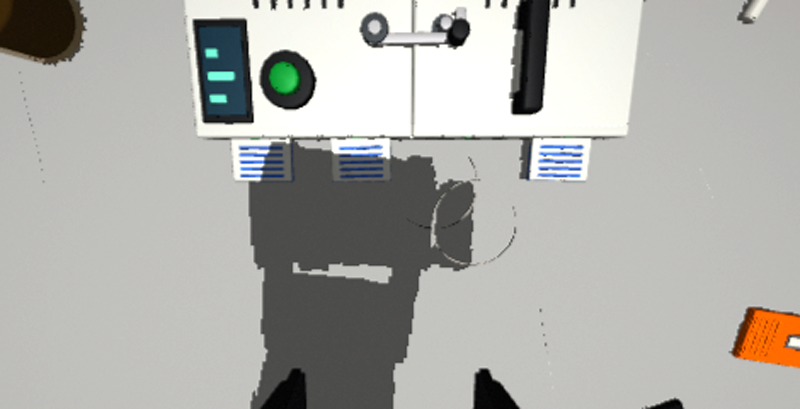

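All three are home (grip ends at v≈180, level), the catch is round the pin and the units are flush. Now the button.

Run:
```python
from h import *
c=load('w12'); g=c['pixels'].astype(int); m=(g[:,:,1]-np.maximum(g[:,:,0],g[:,:,2])>40); m[:,:160]=0; m[:,240:]=0; m[80:]=0
ys,xs=np.where(m); print(len(ys),xs.mean(),ys.mean(),xs.min(),xs.max(),ys.min(),ys.max())
for z in (48,52,56): print(z,pt(c,(xs.min()+xs.max())/2,(ys.min()+ys.max())/2,z).round(1), np.linalg.norm(pt(c,xs.min()-.5,ys.mean(),z)-pt(c,xs.max()+.5,ys.mean(),z)))
d=load('w6'); g=d['pixels'].astype(int); m=(g[:,:,1]-np.maximum(g[:,:,0],g[:,:,2])>30); m[:,:300]=0; m[:200]=0; m[:,350:]=0
ys,xs=np.where(m); print(len(ys),xs.min(),xs.max(),ys.min(),ys.max())
o=ray(c,xs.mean(),0)[0]
for z in (48,52,56): print(z,pt(d,(xs.min()+xs.max())/2,(ys.min()+ys.max())/2,z).round(1))
```

```text
259 196.59459459459458 45.189189189189186 188 205 36 54
48 [663.3 137.3  48. ] 20.527542032294953
52 [662.8 136.5  52. ] 20.314303621625694
56 [662.4 135.7  56. ] 20.10106521095649
463 315 339 215 239
48 [667.4 138.   48. ]
52 [665.6 136.9  52. ]
56 [663.9 135.8  56. ]
```

```bash
python3 -m jog '[{"linear":[0.031,0.02,-0.02],"dr":[0,0,0]},{"linear":[0.031,0.02,-0.03],"dr":[0,0,0]},{"linear":[0.031,0.02,-0.03],"dr":[0,0,0]},{"linear":[0.031,0.0203,-0.03],"dr":[0,0,0]},{"linear":[0,0,0],"dr":[0,0,0]},{"linear":[0,0,-0.04],"dr":[0,0,0]},{"linear":[0,0,-0.04],"dr":[0,0,0]},{"linear":[0,0,0],"dr":[0,0,0]},{"linear":[0,0,0],"dr":[0,0,0]}]' 0
```

```text
clock: 56.52
ee_pos: [663.5, 135.5, 50.9]
ee_rot: [3.141, -0.002, 0.086]
wrist_force: [0.7, 0.3, -0.0]
finger_gap: 0.5
gripper_force: 0.0
```

```bash
python3 -m jog '[{"linear":[0,0,-0.008],"dr":[0,0,0]},{"linear":[0,0,-0.008],"dr":[0,0,0]},{"linear":[0,0,0],"dr":[0,0,0]}]'
python3 -m jog '[{"linear":[0,0,-0.002],"dr":[0,0,0]},{"linear":[0,0,0],"dr":[0,0,0]}]'
python3 -m jog '[{"linear":[0,0,-0.002],"dr":[0,0,0]},{"linear":[0,0,0],"dr":[0,0,0]}]'
```

```text
clock: 56.9
ee_pos: [664.0, 135.8, 37.1]
ee_rot: [3.141, -0.005, 0.087]
wrist_force: [-7.6, -2.5, 31.5]
finger_gap: 0.6
gripper_force: 15.7
clock: 57.15
ee_pos: [664.2, 135.9, 36.8]
ee_rot: [3.141, -0.006, 0.087]
wrist_force: [-13.4, -3.8, 45.1]
finger_gap: 0.7
gripper_force: 22.7
clock: 57.4
ee_pos: [664.3, 135.9, 36.5]
ee_rot: [3.141, -0.006, 0.087]
wrist_force: [-18.1, -4.7, 60.0]
finger_gap: 0.2
gripper_force: 30.0
```

Hard stop already. I'll lift and step down finely to see whether the spring's 5 mm travel precedes it.

```bash
python3 -m jog '[{"linear":[0,0,0.014],"dr":[0,0,0]},{"linear":[0,0,0],"dr":[0,0,0]},{"linear":[0,0,0],"dr":[0,0,0]}]'
for i in 1; do python3 -m jog '[{"linear":[0,0,-0.002],"dr":[0,0,0]},{"linear":[0,0,0],"dr":[0,0,0]},{"linear":[0,0,0],"dr":[0,0,0]}]'|grep -E 'ee_pos|wrist';python3 -m jog '[{"linear":[0,0,-0.0015],"dr":[0,0,0]},{"linear":[0,0,0],"dr":[0,0,0]},{"linear":[0,0,0],"dr":[0,0,0]}]'|grep -E 'ee_pos|wrist';python3 -m jog '[{"linear":[0,0,-0.0015],"dr":[0,0,0]},{"linear":[0,0,0],"dr":[0,0,0]},{"linear":[0,0,0],"dr":[0,0,0]}]'|grep -E 'ee_pos|wrist';python3 -m jog '[{"linear":[0,0,-0.0015],"dr":[0,0,0]},{"linear":[0,0,0],"dr":[0,0,0]},{"linear":[0,0,0],"dr":[0,0,0]}]'|grep -E 'ee_pos|wrist';python3 -m jog '[{"linear":[0,0,-0.0015],"dr":[0,0,0]},{"linear":[0,0,0],"dr":[0,0,0]},{"linear":[0,0,0],"dr":[0,0,0]}]'|grep -E 'ee_pos|wrist'; done
python3 - <<'E'
from h import *
for n in('wrist','side'): cap(n,n[0]+'13')
c=load('s13'); g=c['pixels'].astype(int); m=(g[:,:,1]-np.maximum(g[:,:,0],g[:,:,2])>30); ys,xs=np.where(m); print(len(ys),xs.mean(),ys.mean())
E
```

```text
clock: 57.78
ee_pos: [662.5, 135.8, 42.1]
ee_rot: [3.141, 0.001, 0.087]
wrist_force: [-0.2, 0.0, 0.7]
finger_gap: 0.3
gripper_force: 0.8
ee_pos: [662.6, 135.8, 40.5]
wrist_force: [-0.4, -0.6, 2.5]
ee_pos: [662.6, 135.9, 39.3]
wrist_force: [-1.9, 0.1, 3.8]
ee_pos: [662.6, 135.8, 37.9]
wrist_force: [-2.8, -0.5, 5.2]
ee_pos: [662.7, 135.9, 37.4]
wrist_force: [-6.8, -0.4, 13.3]
ee_pos: [662.8, 135.9, 37.2]
wrist_force: [-9.5, -1.9, 24.0]
0 nan nan<stdin>:3: RuntimeWarning: Mean of empty slice.
  ret = ret.dtype.type(ret / rcount)
```

The spring ramp (~5 N over 5 mm) followed by the stop confirms a full press. Retreat, do a numeric check that the grip ends are still at their places, and hand in.

```bash
python3 -m jog '[{"linear":[0,0,0.04],"dr":[0,0,0]},{"linear":[0,0,0.04],"dr":[0,0,0]},{"linear":[-0.03,-0.02,0.03],"dr":[0,0,0]},{"linear":[-0.031,-0.02,0.03],"dr":[0,0,0]},{"linear":[-0.031,-0.02,0.03],"dr":[0,0,0]},{"linear":[-0.031,-0.02,0.02],"dr":[0,0,0]},{"linear":[0,0,0],"dr":[0,0,0]},{"linear":[0,0,0],"dr":[0,0,0]},{"linear":[0,0,0],"dr":[0,0,0]}]'
python3 - <<'E'
from h import *
c=cap('wrist','w14')
for n in ('w12','w14'):
    d=load(n); g=d['pixels'].astype(int)
    a=.0866;R=np.array([[np.cos(a),-np.sin(a)],[np.sin(a),np.cos(a)]])
    b=(g[:,:,2]-g[:,:,0]>40); b[:85]=0; b[125:]=0
    for y in (36,-36,-186):
        u,v=proj(d,[*(np.array([674.2,127])+R@[-65,y]),24]); m=b[:,int(u)-22:int(u)+22]; ys,xs=np.where(m)
        q=pt(d,xs.mean()+int(u)-22,ys.mean(),24)[:2]; print(n,y,len(ys),(R.T@(q-[674.2,127])).round(1))
E
```

```text
clock: 60.88
ee_pos: [540.2, 56.2, 223.9]
ee_rot: [-3.142, 0.001, 0.087]
wrist_force: [-0.1, -0.0, 0.1]
finger_gap: 0.6
gripper_force: 0.0
w12 36 204 [-64.3  37.5]
w12 -36 173 [-63.  -38.9]
w12 -186 230 [ -63.7 -186.3]
w14 36 212 [-64.   37.6]
w14 -36 188 [-62.7 -38.6]
w14 -186 237 [ -63.4 -186.5]
```

Nothing has moved since the last check, and all three sit at the same depth.

```bash
python3 -c "from bench import ctrl; print(ctrl.sign_off())"
```

```text
the job is handed in; nothing more can be done
None
```

The job is handed in at about 61 s: extension pushed flush to the base and rail, catch swung round its pin, the three cassettes present fully home in slots 1, 2 and 4, and the start button pressed fully down after that; I pressed it twice in a row, because I re-pressed to confirm its travel.

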